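# Pack the steering-job tool case and snap it shut

### The arm

A 7-joint arm with a two-finger parallel gripper is mounted at the origin on a cart in front of the work surface, level with it; the furniture and walls round the work are solid. World frame = base frame: x ahead of the robot, y to its left, z up, the work surface at z = 0. Lengths are in m, angles in degrees, forces in N, time in s.
With the tool pointing down it reaches from about 0.425 to 0.875 m from the base axis. Payload 4.7 kg.
Tool frame: the origin (TCP) lies at the very end of the fingers, on their centre line; the grasp point (between the pads) lies env.hold_point_z behind it (env.hold_point_z is the distance from the TCP to the grasp point, in m); z points along the fingers, y is the line along which they close (so a half turn about z gives the same grasp; the last joint's range is limited). The gripper opens to 87 mm and grips with 3 to 60 N. Pads are 19 mm wide; open, the fingers measure 117 mm over their backs; the gripper's body (75 mm by 190 mm) begins 51 mm behind the grasp point.
Start: joints at [-69.208, 18.392, -4.016, 83.108, 1.295, 78.541, -3.26], TCP at [0.222, 0.611, 0.184] pointing down, gripper open.
Joint ranges: [-163.93, 163.93], [-17.29, 119.83], [-79.2, 71.16], [3.27, 140.29], [-89.18, 269.18], [5.43, 117.66], [-154.24, 154.24]. Speed limits (degrees/s): [147.25, 147.25, 180, 180, 180, 180, 180].

### API

Orientations are given as [roll, pitch, yaw] about the fixed x, y, z axes, in that order (R = Rz(yaw) Ry(pitch) Rx(roll)).
In Python, from cell import env gives the robot as it stands.
- The arm moves only by the shell command python3 -m jog 'ROWS' [FORCE]. ROWS is JSON, a list of rows, each an object with "dp": the shift along the tool's x, y, z in cm, a list of three; "twist": the turn about the tool's z in degrees; "fingers": the opening, from 0 (shut) to 1 (fully open). A call has 1 to 8 rows; each row is the pose to reach, as a shift and turn from the pose commanded when the call began, along the tool's axes at that moment; what a row does not reach only later rows make up. A row lasts 1/8 s, in which the tool goes at most 62.5 mm and 10.7 degrees, less where a joint would pass 70% of its speed; a pose out of reach is approached as far as the arm can. A call with a gripper value outside its range is refused whole. The fingers move at their own pace and stop on an object; FORCE is the grip in N (left out, the last holds). Time passes only in rows, so rows that repeat a pose let the fingers close. It gives the time, the measured TCP pose, the force, the opening and the grip force at its end, in the units of the state.
- env.get_obs(): the state, without advancing time (a new reading comes with each control period).
- env.read_camera(name): name is "scene" or "top" or "wrist"; returns a dict with "pixels" (480x640x3 uint8, blue, green, red), "depth" (480x640 float32, m along the optical axis (not along the pixel's ray), 0 where there is no reading), "fx", "fy", "cx", "cy" (pixels), "rvec" (rotation vector, rad) and "tvec" (3), from world to camera coordinates, as OpenCV has them. Camera axes: x right, y down, z forward; pixel columns grow to the right and rows downward; lengths in m; the calibration is good to about 2 mm. A picture is of the moment at which its call begins.
- env.sign_off(): hands the job in; it is judged then, once.
The state is a dict: "time_s": time; "qpos": joint angles; "joint_velocities": joint speeds; "effort": joint torques, N m; "tool_pos": TCP position; "tool_rot": TCP orientation; "force": force on the tool from outside, world axes, zero at the start; "wrist_torque": the same for the moment, N m; "grip_width": finger opening in m; "grasp_force": force on a finger pad.
Only numpy, scipy, OpenCV 4.12 (cv2) and the standard library are available. Lean on these libraries where they do the work, as an engineer would, in place of code of your own. Each camera call takes 0.05 s, during which the arm holds its last target. There are 200 camera calls.

### The job

The steering job is finished: pack the blue steel tool case. Take out the white plastic pack that stands on end in it and set it on the bench beside the case, for it sticks up above the rim; lay every ratchet, screwdriver, torch and marker pen that lies on the bench just right of the case (not those at the far right end, in front of the black box of nuts) flat in the case, front to back in the lanes between the ribs, none on top of another, and leave the other things where they lie. Then press the hinged hold-down bar down over the tools until its catches snap and hold it, and last swing the lid shut and press it until its catches snap too.

Things in the scene. Friction and masses are not known exactly. Their poses are not given: they have to be found in the camera images.
- tool_case: blue sheet-steel tool case, fixed to the bench, open at the start. Origin: centre of its underside, on the bench; x points from its front (facing the robot) to its back, y to its left, z up. Outside 226 mm (x) by 330 mm (y), rim 64 mm high, walls 5 mm. Two spring catches on the front stand out to x = -134 mm.
- case_floor (a point): centre of the case's inner floor, 6 mm above the bench; axes as the case. Inside x runs -108..108, y -160..160 mm. Three grey ribs, 5 mm wide and 5 mm high, run front to back at y = -76, 0 and 76 mm and make four lanes with middles at y = -114, -38, 38 and 114 mm.
- case_lid (a joint): lid hinge, rad: 0 shut, 1.7 fully open (leaning back past upright). The hinge is stiff: the lid (0.4 kg) stays where it is left. In the last 12 mm of travel of its front edge two pins snap past spring catches, which takes about 8 N at the front edge; then it reads under 0.01 and stays.
- lid_tab (a point): middle of the upper (outer) face of the black tab at the lid's front edge; the tab is 50 mm wide, 8 mm thick and stands 17 mm out from the edge; the point lies 240 mm from the hinge line and 9 mm to the outer side of it. The point turns with the lid: x from the tab to the hinge, z out of the outer face.
- case_hinge (a point): middle of the lid's hinge line, which runs along the case's y axis at x = 116, z = 66 mm of the case. The lid is a plate 232 mm deep from this line, 334 mm wide and 10 mm thick; its inner face lies in the hinge line's plane. Opening lifts its front edge and swings it back.
- hold_down_bar (a joint): hinge of the U-shaped aluminium hold-down bar, rad: 0 down, held by its catches; 1.75 up, where a light spring holds it, standing over the case's front edge. Let go before the catches have snapped, it springs up again. The last 10 mm of travel need about 6 N until it snaps home.
- bar_pivot (a point): middle of the bar's pivot line, parallel to the case's y axis at x = -95, z = 53 mm of the case. Two arms near the side walls carry the cross strip (280 mm long, 18 wide, 8 thick) 100 mm from this line, upright above it when up; it swings back and down, and when down lies at x = 5 mm, its top at z = 57 mm.
- bar_middle (a point): middle of the upper face of the hold-down bar's cross strip (a black thumb pad 60 mm long marks it): press here. The point turns with the bar: x points away from the pivot line, z out of the upper face.
- ratchet_mid (a point): ratchet, 184 mm long, steel head 38 mm wide and 40 mm high, drive square up, black handle 22 mm wide. Point: in the handle at the middle of the length, 15 mm above the surface it lies on; y points to the handle's free end (92 mm away), the head lies from y = -54 to -92 mm. Grip the handle, y = -20 to 60 mm; it balances at y = -13.
- screwdriver_mid (a point): screwdriver with an orange handle, 201 mm long. Point: centre of the handle, which is 34 mm thick, 100 mm long and lies along y (y = -50 to 50 mm), 17 mm above the surface; the thin blade reaches to y = -150 mm. It balances at the point.
- torch_mid (a point): black metal torch, 120 mm long along y. Point: its middle, on its axis, 16 mm above the surface; the head (33 mm thick) lies from y = -60 to -8 mm, the body (24 mm thick) from y = -8 to 60 mm. It balances at y = -8 mm.
- marker_mid (a point): paint marker pen, white with a black cap, 130 mm long along y, 15 to 17 mm thick, with a clip at one side (to x = 12 mm, y -60 to -26 mm). Point: its middle, on its axis, 8.5 mm above the surface; it balances at y = -5 mm.
- pack_mid (a point): white plastic pack, 54 x 70 x 44 mm, 140 g. Point: its centre; its 54 mm side is along x, the 70 mm side along y, the 44 mm side along z. At the start it stands on end (y up, 70 mm high) in one lane of the case and reaches 12 mm above the rim.
- red_carton_2: the smaller red carton, 66 x 100 x 30 mm; leave alone. Origin: centre of its underside
There are look-alikes about, which are no part of the job. Leave any yellow look-alike of the part that bears pack_mid alone. There is more than one size of the part that bears screwdriver_mid; the job needs the larger.

How it is judged (in metres and radians):
On the way, in this order (a step that is already met when the one before it is completed fails the run):
1. the pack stands or lies on the bench outside the case, and every tool lies flat and lengthwise in the case ((x of pack_mid in the frame of tool_case below -0.134 m or x of pack_mid in the frame of tool_case above 0.134 m or y of pack_mid in the frame of tool_case below -0.184 m or y of pack_mid in the frame of tool_case above 0.184 m) and height (world z) of pack_mid between 0.015 and 0.045 m and x of ratchet_mid in the frame of tool_case between -0.085 and 0.085 m and y of ratchet_mid in the frame of tool_case between -0.157 and 0.157 m and z of each of ratchet_mid, screwdriver_mid, torch_mid, marker_mid in the frame of tool_case below 0.034 m and angle between the y axis of each of ratchet_mid, screwdriver_mid, torch_mid, marker_mid and the x axis of tool_case, either way round below 0.35 rad and x of screwdriver_mid in the frame of tool_case between -0.085 and 0.085 m and y of screwdriver_mid in the frame of tool_case between -0.157 and 0.157 m and x of torch_mid in the frame of tool_case between -0.085 and 0.085 m and y of torch_mid in the frame of tool_case between -0.157 and 0.157 m and x of marker_mid in the frame of tool_case between -0.085 and 0.085 m and y of marker_mid in the frame of tool_case between -0.157 and 0.157 m and value of joint hold_down_bar above 0.6 rad), for 0.2 s.
2. the hold-down bar is snapped down, with the lid still open (value of joint hold_down_bar below 0.03 rad and value of joint case_lid above 0.8 rad), for 0.2 s.
At the end, for the whole second after the job is handed in: Pack at rest on the bench (centre under 45 mm), over 134 mm before or behind the case's middle or 184 mm beside it; every tool's point in the case, under 34 mm above the bench, within 20 degrees of front-to-back; bar under 0.03 rad, lid under 0.02 rad ((x of pack_mid in the frame of tool_case below -0.134 m or x of pack_mid in the frame of tool_case above 0.134 m or y of pack_mid in the frame of tool_case below -0.184 m or y of pack_mid in the frame of tool_case above 0.184 m) and height (world z) of pack_mid between 0.015 and 0.045 m and x of ratchet_mid in the frame of tool_case between -0.085 and 0.085 m and y of ratchet_mid in the frame of tool_case between -0.157 and 0.157 m and z of each of ratchet_mid, screwdriver_mid, torch_mid, marker_mid in the frame of tool_case below 0.034 m and angle between the y axis of each of ratchet_mid, screwdriver_mid, torch_mid, marker_mid and the x axis of tool_case, either way round below 0.35 rad and x of screwdriver_mid in the frame of tool_case between -0.085 and 0.085 m and y of screwdriver_mid in the frame of tool_case between -0.157 and 0.157 m and x of torch_mid in the frame of tool_case between -0.085 and 0.085 m and y of torch_mid in the frame of tool_case between -0.157 and 0.157 m and x of marker_mid in the frame of tool_case between -0.085 and 0.085 m and y of marker_mid in the frame of tool_case between -0.157 and 0.157 m and value of joint hold_down_bar below 0.03 rad and value of joint case_lid below 0.02 rad and linear speed of white_pack below 0.02 m/s); the robot touches nothing.
It fails at once if the smaller red carton was moved by more than 50 mm (distance of red_carton_2 from where it was at the start of the episode above 0.05 m).
Of ratchet, screwdriver, torch, marker only 3 to 4 are there at a start; the rules pass over those that are not, and their reading is None.
At some moment in a run one of ratchet, screwdriver, torch, marker may be knocked a few centimetres aside while the robot is not near it.
Once in a run the grip may slacken for a moment while it holds something.
It also fails if it takes over 210 s, if anything falls off the work surface, if the arm or the gripper's body presses on something with over 40 N, if the wrist force passes 120 N, or if a joint passes its speed limit or range.

## Working session

There is one attempt and no reset: what is moved stays moved. The work goes in short steps, Python scripts to look and compute and a shell command to move; the robot and the scene stay as the last step left them, time stands still between calls to the robot, and variables do not carry over. Pictures are saved under pics/ and viewed, at most 14 in all, crops included, and the job is handed in when it is done.

```bash
mkdir -p pics; ls; cat > h.py <<'E'
import numpy as np, cv2
from cell import env
def cam(n, save=None):
    c=env.read_camera(n)
    c['R']=cv2.Rodrigues(np.array(c['rvec'],float))[0]; c['t']=np.array(c['tvec'],float).ravel()
    if save: cv2.imwrite('pics/'+save,c['pixels'])
    return c
def ray(c,u,v):
    d=c['R'].T@np.array([(u-c['cx'])/c['fx'],(v-c['cy'])/c['fy'],1.]); return -c['R'].T@c['t'],d
def plane(c,u,v,z):
    o,d=ray(c,u,v); return o+d*(z-o[2])/d[2]
def dpt(c,u,v):
    o,d=ray(c,u,v); return o+d*float(c['depth'][int(v),int(u)])
def proj(c,p):
    q=c['R']@np.array(p)+c['t']; return c['fx']*q[0]/q[2]+c['cx'],c['fy']*q[1]/q[2]+c['cy']
E
python3 - <<'E'
from h import *
a=cam('scene','s0.png');b=cam('top','t0.png');w=cam('wrist','w0.png')
for c in (a,b,w): print(-c['R'].T@c['t'], c['R'][2], c['fx'])
print(env.get_obs(), env.hold_point_z)
E
```

```text
pics
[-0.13064798 -1.02427516  1.22573284] [ 0.4419907   0.57935013 -0.68483403] 589.9386709631003
[ 0.47220763 -0.05419793  1.82876483] [ 0.07514932 -0.00509155 -0.99715929] 588.733353633786
[0.15350189 0.6358421  0.38348773] [ 0.2514467  -0.09337592 -0.96335637] 414.90809369277224
{'time_s': 0.15, 'qpos': array([-69.20766135,  18.42784399,  -4.0172234 ,  83.15747474,
         1.29513801,  78.54161294,  -3.25958047]), 'joint_velocities': array([-0.09633388, -0.09475593,  0.0302596 , -0.24505387, -0.06558793,
       -0.1554727 ,  0.01529788]), 'effort': array([ 2.56146241e-04, -4.91795468e+01, -4.04358683e-01, -3.12874103e+01,
       -6.38865726e-02,  4.04693896e-02,  9.67007441e-05]), 'tool_pos': array([0.22201924, 0.61041144, 0.1836416 ]), 'tool_rot': array([-1.79918299e+02,  4.65631772e-03,  1.60019080e+02]), 'force': array([-0.93015124,  0.06790498, -0.38553069]), 'wrist_torque': array([ 0.00189285, -0.04085221,  0.00626416]), 'grasp_force': 0.0, 'grip_width': 0.08698461182731002} 0.0187
```

View pics/t0.png

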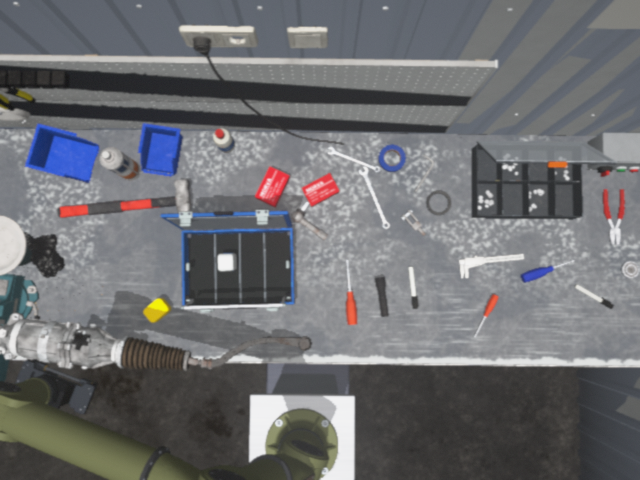

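View pics/s0.png

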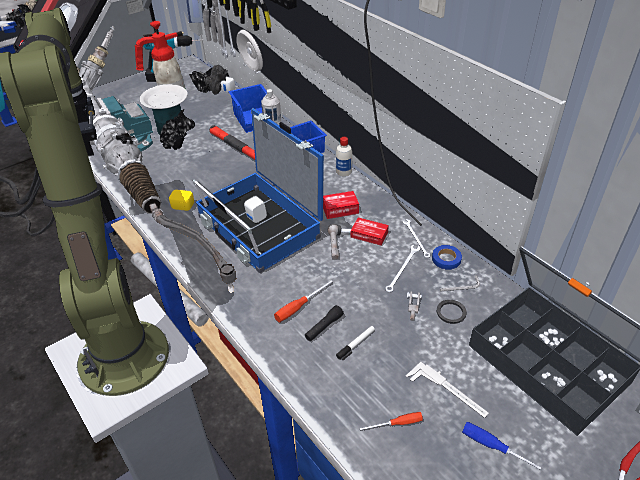

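Top view: the case is at (238,268), the white pack at (227,262), with a yellow look-alike at (156,309). Screwdriver candidates are orange large (350,300), orange small (486,315) and blue (540,272). Torch is at (381,296). Marker candidates are (413,287) and the far-right one (595,296). A grey thing at (311,222) needs checking as a possible ratchet. I choose 350, 381 and 413, and check them in one crop.

```bash
python3 - <<'E'
from h import *
a=cam('scene');b=cam('top')
A=cv2.resize(a['pixels'][180:380,190:450],None,fx=2.3,fy=2.3,interpolation=3)
B=cv2.resize(b['pixels'][200:340,170:430],None,fx=2.3,fy=2.3,interpolation=3)[:, :A.shape[1]]
im=np.vstack([A,B]); s=590/im.shape[0]
cv2.imwrite('pics/c0.png',cv2.resize(im,None,fx=s,fy=s)); print(s*2.3)
P=lambda c,u,v,z:np.round(plane(c,u,v,z),3)
g=b['pixels'].astype(int); hsv=cv2.cvtColor(b['pixels'],cv2.COLOR_BGR2HSV)
def blob(m,box,z,n):
    x0,y0,x1,y1=box; mm=np.zeros(m.shape,np.uint8); mm[y0:y1,x0:x1]=m[y0:y1,x0:x1]
    k,l,st,ce=cv2.connectedComponentsWithStats(mm); i=1+np.argmax(st[1:,4])
    pts=np.argwhere(l==i)[:,::-1]; W=np.array([plane(b,u,v,z)[:2] for u,v in pts]); c=W.mean(0)
    r=cv2.minAreaRect((W*1000).astype(np.float32)); e=np.linalg.eigh(np.cov((W-c).T))[1][:,1]
    pr=(W-c)@e
    print(n,len(pts),c.round(3),'rect',np.round(r[0],0),np.round(r[1],0),'axis deg',np.degrees(np.arctan2(e[1],e[0])).round(1), 'dz',np.round(np.median([dpt(b,u,v)[2] for u,v in pts]),3))
h,s_,v=hsv[...,0],hsv[...,1],hsv[...,2]
blob(((h<15)&(s_>130)),(335,255,365,330),.017,'sd')
blob(v<75,(368,270,395,322),.016,'torch')
blob(v<75,(404,295,422,312),.0085,'cap')
blob((v>215)&(s_<40),(404,260,422,302),.0085,'marker white')
blob((v>200)&(s_<40),(212,248,240,276),.076,'pack')
blob((h>20)&(h<35)&(s_>130),(135,290,175,325),.05,'yellow')
# case rim: blue
m=((h>100)&(h<125)&(s_>150)).astype(np.uint8)*255
mm=np.zeros_like(m); mm[225:312,175:300]=m[225:312,175:300]
pts=np.argwhere(mm>0)[:,::-1]; W=np.array([np.r_[plane(b,u,v,.064)[:2]] for u,v in pts]); print(W.min(0),W.max(0))
for u,v in [(186,300),(291,300),(292,235),(184,235),(238,304),(238,212),(204,262),(250,262)]: print(u,v,dpt(b,u,v).round(3))
E
```

```text
1.7352941176470587
sd 257 [ 0.414 -0.149] rect [ 418. -150.] [98. 28.] axis deg -175.2 dz 0.028
torch 203 [ 0.467 -0.242] rect [ 455. -241.] [114.  25.] axis deg -173.0 dz 0.028
cap 39 [ 0.437 -0.345] rect [ 437. -346.] [28. 12.] axis deg -175.8 dz 0.018
marker white 96 [ 0.503 -0.337] rect [ 503. -337.] [87. 11.] axis deg -173.9 dz 0.017
pack 229 [0.553 0.23 ] rect [553. 231.] [45. 42.] axis deg -169.3 dz 0.075
yellow 433 [0.407 0.437] rect [407. 437.] [55. 74.] axis deg 125.2 dz 0.044
[0.42552146 0.02706283] [0.6570545  0.36105443]
186 300 [0.437 0.347 0.059]
291 300 [0.441 0.033 0.063]
292 235 [0.64  0.035 0.018]
184 235 [0.633 0.359 0.058]
238 304 [0.43  0.178 0.158]
238 212 [0.673 0.164 0.295]
204 262 [0.554 0.306 0.012]
250 262 [0.556 0.164 0.008]
```

View pics/c0.png

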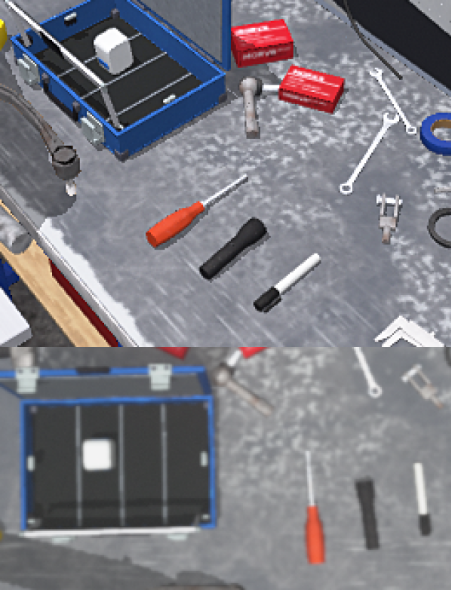

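Three tools are present: the orange large screwdriver, the torch and the marker. The grey tie-rod end at top (311,222) has no black handle, so there is no ratchet. I lift the arm and go over the case for a closer look.

```bash
python3 -m jog '[{"dp":[0,0,-6],"twist":0,"fingers":1},{"dp":[0,0,-12],"twist":0,"fingers":1},{"dp":[-4,-2,-16],"twist":-5,"fingers":1},{"dp":[-9,-5,-16],"twist":-10,"fingers":1},{"dp":[-14,-8,-16],"twist":-15,"fingers":1},{"dp":[-19,-10.5,-16],"twist":-20,"fingers":1},{"dp":[-24,-13.3,-16],"twist":-25,"fingers":1},{"dp":[-29,-16,-16],"twist":-25,"fingers":1}]' 40
python3 -m jog '[{"dp":[-5,3,0],"twist":0,"fingers":1},{"dp":[-10,-1,0],"twist":0,"fingers":1},{"dp":[-13,-1,0],"twist":0,"fingers":1},{"dp":[-13,-1,0],"twist":0,"fingers":1},{"dp":[-13,-1,0],"twist":0,"fingers":1}]'
python3 - <<'E'
from h import *
w=cam('wrist','w1.png'); print(env.get_obs()['tool_pos'],env.get_obs()['tool_rot'])
E
```

```text
time_s: 1.25
tool_pos: [0.4411, 0.3598, 0.3446]
tool_rot: [180.0, 0.0, -174.9]
force: [0.9, 1.1, 0.6]
grip_width: 0.0868
grasp_force: 0.0
time_s: 1.88
tool_pos: [0.5694, 0.3635, 0.3443]
tool_rot: [180.0, -0.1, -174.9]
force: [-0.7, -0.2, -0.4]
grip_width: 0.0871
grasp_force: 0.0
[0.56913178 0.36379028 0.34477041] [ 1.79951425e+02 -2.55295198e-02 -1.74873597e+02]
```

View pics/w1.png

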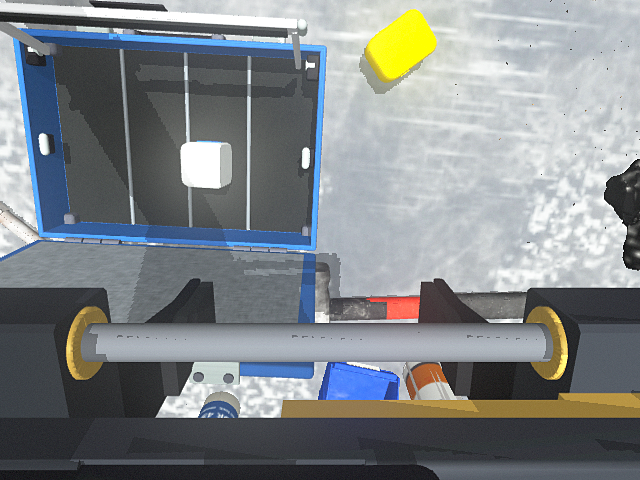

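The wrist view shows the case with ribs at columns ~127, 188 and 249, and rim corners (18,32), (326,46), (316,248), (40,238). The pack's top is at (206,164), the bar stands at the top edge, and the yellow look-alike is at (400,45).

```bash
python3 - <<'E'
from h import *
w=cam('wrist')
p=lambda u,v,z: plane(w,u,v,z)[:2].round(4)
for n,(a,b) in {'rib-76':((122,50),(132,228)),'rib0':((187,52),(190,228)),'rib76':((249,56),(248,230))}.items():
    A,B=p(*a,.011),p(*b,.011); d=A-B; print(n,A,B,'yaw',np.degrees(np.arctan2(-d[1],-d[0])).round(2), dpt(w,*a)[2],dpt(w,*b)[2])
for c in [(18,32),(326,46),(316,248),(40,238)]: print('rim',c,p(*c,.064))
# pack: white bright, region; height from depth
g=cv2.cvtColor(w['pixels'],cv2.COLOR_BGR2HSV); m=np.zeros((480,640),np.uint8)
m[135:200,172:240]=((g[...,2]>170)&(g[...,1]<40))[135:200,172:240]
k,l,st,ce=cv2.connectedComponentsWithStats(m); i=1+np.argmax(st[1:,4]); pts=np.argwhere(l==i)
D=np.array([dpt(w,u,v) for v,u in pts]); top=D[D[:,2]>D[:,2].max()-.012]; print('pack top z',np.percentile(D[:,2],[5,50,95]).round(3), top.mean(0).round(4))
r=cv2.minAreaRect((top[:,:2]*1000).astype(np.float32)); print(r)
E
```

```text
rib-76 [0.434  0.1205] [0.6518 0.1261] yaw 1.47 0.010678292291604996 0.026442514554529284
rib0 [0.4292 0.1972] [0.6449 0.2027] yaw 1.46 0.006495359595605321 0.013076849568549598
rib76 [0.427  0.2707] [0.6407 0.2794] yaw 2.33 0.011525069658784637 0.00780480846678977
rim (18, 32) [0.4324 0.0353]
rim (326, 46) [0.4166 0.3605]
rim (316, 248) [0.6415 0.3701]
rim (40, 238) [0.6588 0.0386]
pack top z [0.022 0.073 0.076] [0.4965 0.3571 0.5448]
((496.4909973144531, 357.095458984375), (0.0, 0.0), 0.0)
```

```bash
python3 - <<'E'
from h import *
for n in ('wrist','top'):
    w=cam(n); c=proj(w,(.545,.232,.076)); H=45 if n=='wrist' else 16
    D=[]
    for v in range(int(c[1])-H,int(c[1])+H):
        for u in range(int(c[0])-H,int(c[0])+H):
            p=dpt(w,u,v)
            if .068<p[2]<.085 and .50<p[0]<.60 and .19<p[1]<.28: D.append(p)
    D=np.array(D); print(n,len(D),D.mean(0).round(4),np.percentile(D,[2,98],axis=0).round(3).tolist(),cv2.minAreaRect((D[:,:2]*1000).astype(np.float32)))
o=env.get_obs(); print(o['tool_pos'],o['tool_rot'])
E
```

```text
wrist 1646 [0.5539 0.232  0.0735] [[0.531, 0.21, 0.069], [0.577, 0.252, 0.076]] ((554.4158935546875, 230.63809204101562), (49.27347183227539, 44.63567352294922), 2.083017587661743)
top 220 [0.5559 0.2282 0.0757] [[0.531, 0.208, 0.069], [0.579, 0.249, 0.083]] ((556.1384887695312, 228.32260131835938), (50.56944274902344, 42.745391845703125), 1.7585502862930298)
[0.56931453 0.3636174  0.3452688 ] [ 1.79943718e+02  3.26814460e-02 -1.74878588e+02]
```

```bash
python3 -m jog '[{"dp":[1,-6,0],"twist":3,"fingers":1},{"dp":[2.6,-12,0],"twist":3,"fingers":1},{"dp":[2.6,-13.2,-0],"twist":3,"fingers":1},{"dp":[2.6,-13.2,6],"twist":3,"fingers":1},{"dp":[2.6,-13.2,12],"twist":3,"fingers":1},{"dp":[2.6,-13.2,18],"twist":3,"fingers":1},{"dp":[2.6,-13.2,23],"twist":3,"fingers":1},{"dp":[2.6,-13.2,23],"twist":3,"fingers":1}]' 40
python3 - <<'E'
from h import *
w=cam('wrist','w2.png')
E
```

```text
time_s: 3.08
tool_pos: [0.5523, 0.2289, 0.1106]
tool_rot: [-179.8, -0.4, -177.9]
force: [-0.8, 0.3, -0.0]
grip_width: 0.0867
grasp_force: 0.0
```

View pics/w2.png

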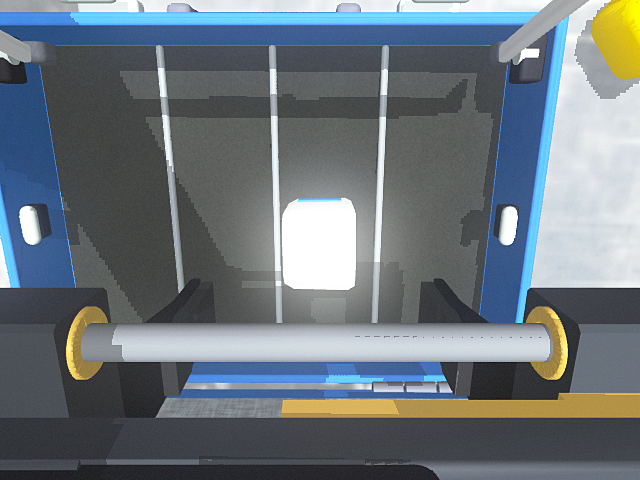

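The pack is centred between the fingers at (319,245), so I descend and grip.

```bash
python3 -m jog '[{"dp":[0,0,4],"twist":0,"fingers":1},{"dp":[0,0,7.4],"twist":0,"fingers":1},{"dp":[0,0,7.4],"twist":0,"fingers":1},{"dp":[0,0,7.4],"twist":0,"fingers":0},{"dp":[0,0,7.4],"twist":0,"fingers":0},{"dp":[0,0,7.4],"twist":0,"fingers":0},{"dp":[0,0,7.4],"twist":0,"fingers":0},{"dp":[0,0,7.4],"twist":0,"fingers":0}]' 40
python3 -m jog '[{"dp":[0,0,-4],"twist":0,"fingers":0},{"dp":[0,0,-8],"twist":0,"fingers":0},{"dp":[0,0,-12],"twist":0,"fingers":0},{"dp":[0,0,-14],"twist":0,"fingers":0}]'
```

```text
time_s: 4.12
tool_pos: [0.5561, 0.229, 0.0406]
tool_rot: [180.0, 0.0, -178.0]
force: [0.4, 0.3, -0.7]
grip_width: 0.045
grasp_force: 0.0
time_s: 4.62
tool_pos: [0.5571, 0.2294, 0.1833]
tool_rot: [179.9, 0.2, -178.0]
force: [-0.5, -0.4, 0.0]
grip_width: 0.0051
grasp_force: 0.0
```

I lifted before the fingers had closed, so I look again.

```bash
python3 -m jog '[{"dp":[0,0,-3],"twist":0,"fingers":1},{"dp":[0,0,-3],"twist":0,"fingers":1},{"dp":[0,0,-3],"twist":0,"fingers":1},{"dp":[0,0,-3],"twist":0,"fingers":1},{"dp":[0,0,-3],"twist":0,"fingers":1},{"dp":[0,0,-3],"twist":0,"fingers":1},{"dp":[0,0,-3],"twist":0,"fingers":1},{"dp":[0,0,-3],"twist":0,"fingers":1}]' 40
cat > pk.py <<'E'
from h import *
w=cam('wrist','w3.png'); D=[]
for v in range(0,300,2):
    for u in range(0,640,2):
        p=dpt(w,u,v)
        if .02<p[2]<.1 and .44<p[0]<.64 and .06<p[1]<.34 and min(w['pixels'][v,u])>150: D.append(p)
D=np.array(D); print(len(D),np.percentile(D,[3,50,97],axis=0).round(3).tolist())
D=D[D[:,2]>.066]; print(D.mean(0),cv2.minAreaRect((D[:,:2]*1000).astype(np.float32))); print(env.get_obs()['tool_pos'])
E
python3 pk.py
```

```text
time_s: 5.62
tool_pos: [0.5561, 0.229, 0.2105]
tool_rot: [180.0, 0.0, -178.0]
force: [0.5, -0.1, -0.1]
grip_width: 0.0776
grasp_force: 0.0
813 [[0.529, 0.21, 0.051], [0.551, 0.231, 0.074], [0.576, 0.251, 0.076]]
[0.55254321 0.23053498 0.07332659] ((553.9630737304688, 230.16757202148438), (48.11328125, 43.819210052490234), 2.8525302410125732)
[0.55608653 0.22904528 0.21049491]
```

View pics/w3.png

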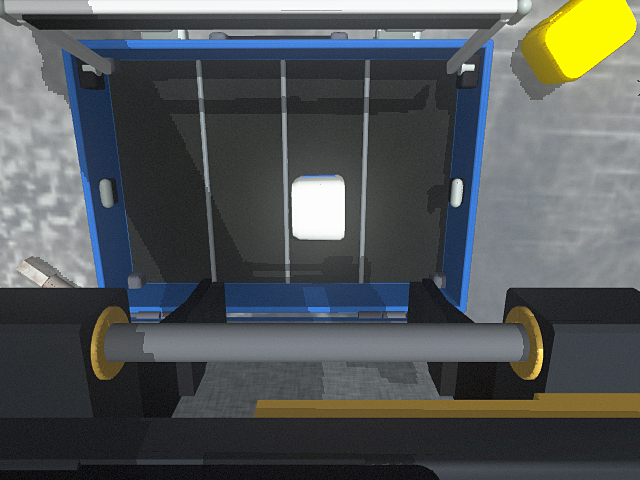

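The pack still stands at (318,208). I retry with more closing time.

```bash
python3 -m jog '[{"dp":[0,0,6],"twist":0,"fingers":1},{"dp":[0,0,12],"twist":0,"fingers":1},{"dp":[0,0,17.5],"twist":0,"fingers":1},{"dp":[0,0,17.5],"twist":0,"fingers":1},{"dp":[0,0,17.5],"twist":0,"fingers":0},{"dp":[0,0,17.5],"twist":0,"fingers":0},{"dp":[0,0,17.5],"twist":0,"fingers":0},{"dp":[0,0,17.5],"twist":0,"fingers":0}]' 40
python3 -m jog '[{"dp":[0,0,0],"twist":0,"fingers":0},{"dp":[0,0,0],"twist":0,"fingers":0},{"dp":[0,0,0],"twist":0,"fingers":0},{"dp":[0,0,0],"twist":0,"fingers":0},{"dp":[0,0,-1],"twist":0,"fingers":0},{"dp":[0,0,-2],"twist":0,"fingers":0}]'
```

```text
time_s: 6.68
tool_pos: [0.5568, 0.2293, 0.0366]
tool_rot: [179.9, 0.1, -178.0]
force: [0.3, -0.5, 0.3]
grip_width: 0.0547
grasp_force: 0.0
time_s: 7.42
tool_pos: [0.5558, 0.2287, 0.0556]
tool_rot: [-180.0, -0.0, -178.0]
force: [-0.6, 0.5, 0.4]
grip_width: 0.0015
grasp_force: 0.0
```

```bash
sed -i "s/w3.png/w4.png/" pk.py; python3 pk.py; python3 -c "
from h import *
t=cam('top'); s=cam('scene')
print(proj(t,(.555,.23,.05)))
A=cv2.resize(s['pixels'][120:300,160:400],None,fx=2.5,fy=2.5,interpolation=3)
cv2.imwrite('pics/s4.png',A)"
```

```text
1919 [[0.524, 0.216, 0.035], [0.537, 0.237, 0.073], [0.554, 0.259, 0.078]]
[0.53918797 0.23760747 0.07402109] ((542.362548828125, 237.9806365966797), (36.82654571533203, 44.18515396118164), 1.441080927848816)
[0.55671448 0.22913457 0.05708304]
(np.float64(226.6329104233573), np.float64(261.3155551129655))
```

View pics/s4.png

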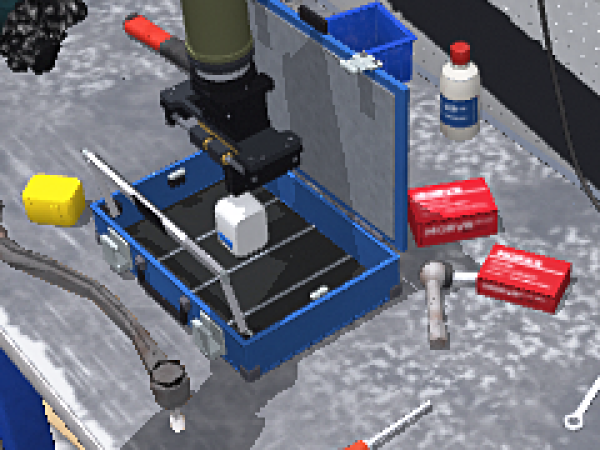

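```bash
python3 - <<'E'
from h import *
w=cam('wrist'); o=env.get_obs(); p=o['tool_pos']; print(p,o['grip_width'],'tcp px',proj(w,p),'grasp px',proj(w,p+[0,0,.0187]))
q=w['R'].T
for n,c in (('wrist',w),('scene',cam('scene')),('top',cam('top'))):
    d=[]
    for v in range(0,480,2):
        for u in range(0,640,2):
            x=dpt(c,u,v)
            if abs(x-p)[0]<.07 and abs(x-p)[1]<.07 and .0<x[2]<.16 and c['depth'][v,u]>0 and max(c['pixels'][v,u])<110 and x[2]>.04: d.append(np.r_[x,u,v])
    d=np.array(d)
    if len(d): print(n,len(d),np.percentile(d,[2,25,50,75,98],axis=0).round(3).tolist())
E
```

```text
[0.55593177 0.22892095 0.05529179] 0.00042297177665399563 tcp px (np.float64(316.0765409724408), np.float64(270.07380913684875)) grasp px (np.float64(316.0531230233091), np.float64(283.71385046969544))
wrist 331 [[0.546, 0.224, 0.129, 298.0, 318.0], [0.555, 0.226, 0.142, 306.0, 368.0], [0.559, 0.229, 0.143, 318.0, 376.0], [0.562, 0.232, 0.143, 326.0, 386.0], [0.566, 0.234, 0.159, 334.0, 394.0]]
scene 20 [[0.541, 0.217, 0.08, 250.0, 188.0], [0.544, 0.223, 0.102, 252.0, 190.0], [0.547, 0.224, 0.113, 254.0, 193.0], [0.555, 0.231, 0.125, 256.0, 196.0], [0.565, 0.245, 0.134, 257.24, 198.0]]
```

View pics/w4.png

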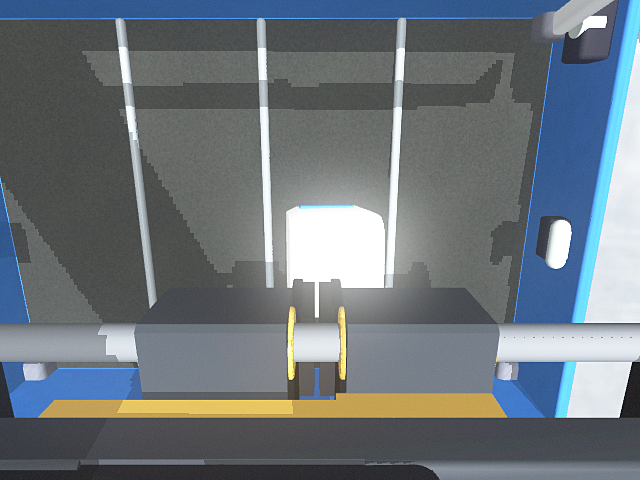

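```bash
python3 -m jog '[{"dp":[0,0,-5],"twist":0,"fingers":0},{"dp":[0,0,-10],"twist":0,"fingers":0},{"dp":[0,0,-15],"twist":0,"fingers":0},{"dp":[0,0,-15],"twist":0,"fingers":0},{"dp":[0,0,-15],"twist":0,"fingers":0}]'
python3 - <<'E'
from h import *
p=env.get_obs()['tool_pos']; print(p)
for n in ('scene','wrist'):
    c=cam(n); u,v=proj(c,p); print(n,'tcp px',u,v)
    for dv in range(-24,18,3):
        vv=int(v)+dv; print(dv,[ (tuple(int(k) for k in c['pixels'][vv,int(u)+du]),dpt(c,int(u)+du,vv).round(3).tolist()) for du in (0,)])
w=c
D=[]
for v in range(0,300):
    for u in range(100,520):
        q=dpt(w,u,v)
        if .02<q[2]<.1 and .44<q[0]<.64 and .16<q[1]<.30 and min(w['pixels'][v,u])>150: D.append(q)
D=np.array(D); D=D[D[:,2]>.066]; print(len(D),D.mean(0),np.percentile(D,[2,98],axis=0).round(3).tolist(),cv2.minAreaRect((D[:,:2]*1000).astype(np.float32)))
E
```

```text
time_s: 8.35
tool_pos: [0.5555, 0.2288, 0.2045]
tool_rot: [-180.0, -0.1, -178.0]
force: [-0.1, 0.2, -0.3]
grip_width: 0.0006
grasp_force: 0.0
[0.55554379 0.22884102 0.20445752]
scene tcp px 251.6068362251524 166.97100075366768
-24 [((22, 17, 18), [0.521, 0.151, 0.346])]
-21 [((106, 96, 93), [0.525, 0.161, 0.329])]
-18 [((19, 16, 16), [0.556, 0.22, 0.275])]
-15 [((18, 15, 14), [0.559, 0.227, 0.26])]
-12 [((19, 17, 17), [0.554, 0.22, 0.256])]
-9 [((34, 33, 86), [0.553, 0.221, 0.245])]
-6 [((165, 155, 152), [0.713, 0.514, 0.002])]
-3 [((135, 123, 121), [0.702, 0.497, 0.003])]
0 [((135, 124, 119), [0.696, 0.489, -0.002])]
3 [((144, 131, 127), [0.683, 0.468, 0.002])]
6 [((130, 122, 119), [0.674, 0.453, 0.002])]
9 [((255, 142, 63), [0.627, 0.37, 0.059])]
12 [((109, 62, 32), [0.619, 0.359, 0.057])]
15 [((108, 60, 31), [0.619, 0.361, 0.044])]
wrist tcp px 316.58559075957737 272.5322279513248
-24 [((90, 92, 90), [0.602, 0.23, 0.006])]
-21 [((87, 89, 85), [0.605, 0.23, 0.005])]
-18 [((86, 88, 86), [0.608, 0.23, 0.006])]
-15 [((83, 86, 81), [0.612, 0.23, 0.006])]
-12 [((80, 82, 80), [0.615, 0.23, 0.004])]
-9 [((67, 71, 69), [0.618, 0.23, 0.007])]
-6 [((69, 69, 68), [0.62, 0.23, 0.008])]
-3 [((67, 67, 65), [0.625, 0.231, 0.005])]
0 [((61, 60, 62), [0.627, 0.231, 0.006])]
3 [((72, 74, 73), [0.631, 0.231, 0.005])]
6 [((61, 63, 61), [0.634, 0.231, 0.006])]
9 [((49, 52, 51), [0.637, 0.231, 0.007])]
12 [((52, 51, 55), [0.64, 0.231, 0.007])]
15 [((118, 79, 53), [0.644, 0.231, 0.006])]
3089 [0.550545   0.23250185 0.07333619] [[0.528, 0.212, 0.067], [0.575, 0.253, 0.076]] ((552.001708984375, 232.53085327148438), (50.391849517822266, 43.57463836669922), 1.2945141792297363)
```

The finger ends really sit about 34 mm higher than the reported TCP: in the scene view they end at z≈0.24 while 0.204 is reported. The fingers had therefore closed above the pack. I open, descend deeper and regrasp.

```bash
python3 -m jog '[{"dp":[0.3,0.3,3],"twist":0,"fingers":1},{"dp":[0.3,0.3,6],"twist":0,"fingers":1},{"dp":[0.3,0.3,6],"twist":0,"fingers":1},{"dp":[0.3,0.3,6],"twist":0,"fingers":1},{"dp":[0.3,0.3,6],"twist":0,"fingers":1},{"dp":[0.3,0.3,6],"twist":0,"fingers":1},{"dp":[0.3,0.3,6],"twist":0,"fingers":1},{"dp":[0.3,0.3,6],"twist":0,"fingers":1}]' 40
python3 -m jog '[{"dp":[0,0,0],"twist":0,"fingers":1},{"dp":[0,0,0],"twist":0,"fingers":1},{"dp":[0,0,4],"twist":0,"fingers":1},{"dp":[0,0,8],"twist":0,"fingers":1},{"dp":[0,0,11],"twist":0,"fingers":1},{"dp":[0,0,12.6],"twist":0,"fingers":1},{"dp":[0,0,12.6],"twist":0,"fingers":0},{"dp":[0,0,12.6],"twist":0,"fingers":0}]' 40
python3 -m jog '[{"dp":[0,0,0],"twist":0,"fingers":0},{"dp":[0,0,0],"twist":0,"fingers":0},{"dp":[0,0,0],"twist":0,"fingers":0},{"dp":[0,0,0],"twist":0,"fingers":0},{"dp":[0,0,0],"twist":0,"fingers":0},{"dp":[0,0,0],"twist":0,"fingers":0}]'
```

```text
time_s: 9.45
tool_pos: [0.5531, 0.232, 0.1457]
tool_rot: [180.0, 0.0, -178.0]
force: [0.1, -0.0, -0.0]
grip_width: 0.0726
grasp_force: 0.0
time_s: 10.45
tool_pos: [0.5541, 0.2324, 0.0209]
tool_rot: [179.9, 0.1, -178.0]
force: [1.2, -0.6, -0.1]
grip_width: 0.0742
grasp_force: 0.0
time_s: 11.2
tool_pos: [0.5532, 0.232, 0.0199]
tool_rot: [180.0, 0.0, -178.0]
force: [-0.5, 0.7, 2.8]
grip_width: 0.0435
grasp_force: 40.0
```

```bash
python3 -m jog '[{"dp":[0,0,-3],"twist":0,"fingers":0},{"dp":[0,0,-8],"twist":0,"fingers":0},{"dp":[0,0,-13],"twist":0,"fingers":0},{"dp":[-0.5,5,-13],"twist":0,"fingers":0},{"dp":[-1,11,-13],"twist":0,"fingers":0},{"dp":[-1.5,17,-13],"twist":0,"fingers":0},{"dp":[-1.5,22.8,-13],"twist":0,"fingers":0},{"dp":[-1.5,22.8,-13],"twist":0,"fingers":0}]' 40
python3 -m jog '[{"dp":[0,0,5],"twist":0,"fingers":0},{"dp":[0,0,10],"twist":0,"fingers":0},{"dp":[0,0,12],"twist":0,"fingers":0},{"dp":[0,0,13],"twist":0,"fingers":0},{"dp":[0,0,13.4],"twist":0,"fingers":0},{"dp":[0,0,13.4],"twist":0,"fingers":0}]'
```

```text
time_s: 12.2
tool_pos: [0.5552, 0.4675, 0.1466]
tool_rot: [179.9, -0.3, -177.4]
force: [-0.8, 0.1, -1.5]
grip_width: 0.0438
grasp_force: 40.0
time_s: 12.95
tool_pos: [0.5609, 0.461, 0.0172]
tool_rot: [179.9, 0.1, -178.0]
force: [-0.0, 0.1, -1.4]
grip_width: 0.0434
grasp_force: 40.0
```

```bash
python3 -m jog '[{"dp":[0,0,0.3],"twist":0,"fingers":0},{"dp":[0,0,0.3],"twist":0,"fingers":0},{"dp":[0,0,0.3],"twist":0,"fingers":1},{"dp":[0,0,0.3],"twist":0,"fingers":1},{"dp":[0,0,0.3],"twist":0,"fingers":1},{"dp":[0,0,0.3],"twist":0,"fingers":1},{"dp":[0,0,0.3],"twist":0,"fingers":1},{"dp":[0,0,-4],"twist":0,"fingers":1}]' 40
python3 -m jog '[{"dp":[0,0,-5],"twist":0,"fingers":1},{"dp":[0,0,-11],"twist":0,"fingers":1},{"dp":[0,0,-17],"twist":0,"fingers":1},{"dp":[1.5,-6,-22],"twist":0,"fingers":1},{"dp":[3,-12,-22],"twist":0,"fingers":1},{"dp":[5,-18,-22],"twist":0,"fingers":1},{"dp":[6,-24,-22],"twist":0,"fingers":1},{"dp":[6,-30,-22],"twist":0,"fingers":1}]'
python3 -m jog '[{"dp":[0,-6,0],"twist":0,"fingers":1},{"dp":[0,-12,0],"twist":0,"fingers":1},{"dp":[0,-18,0],"twist":0,"fingers":1},{"dp":[0,-24,0],"twist":0,"fingers":1},{"dp":[0,-30,0],"twist":0,"fingers":1},{"dp":[0,-36,0],"twist":0,"fingers":1},{"dp":[0,-38,0],"twist":0,"fingers":1},{"dp":[0,-38,0],"twist":0,"fingers":1}]'
python3 - <<'E'
from h import *
w=cam('wrist','w5.png'); t=cam('top'); o=env.get_obs(); print(o['tool_pos'],o['tool_rot'])
D=[dpt(t,u,v) for v in range(230,300) for u in range(110,180)]
D=np.array([d for d in D if d[2]>.05]); D=D[D[:,0]>.5]; print('pack',len(D),D.mean(0),np.percentile(D,[3,97],axis=0).round(3).tolist())
E
```

```text
time_s: 13.95
tool_pos: [0.5571, 0.4581, 0.0513]
tool_rot: [-179.7, -0.4, -178.0]
force: [0.7, 1.5, 0.9]
grip_width: 0.0864
grasp_force: 0.0
time_s: 14.95
tool_pos: [0.5097, 0.1662, 0.276]
tool_rot: [179.9, 0.1, -177.9]
force: [0.5, -0.0, -0.3]
grip_width: 0.0874
grasp_force: 0.0
time_s: 15.95
tool_pos: [0.5232, -0.2139, 0.2755]
tool_rot: [-180.0, -0.0, -178.2]
force: [0.9, 0.4, -0.2]
grip_width: 0.0871
grasp_force: 0.0
[ 0.5241137  -0.21041783  0.27533449] [ 1.79937132e+02  1.36060655e-03 -1.77904463e+02]
pack 281 [0.56369207 0.45636713 0.06751765] [[0.541, 0.436, 0.052], [0.588, 0.478, 0.077]]
```

View pics/w5.png

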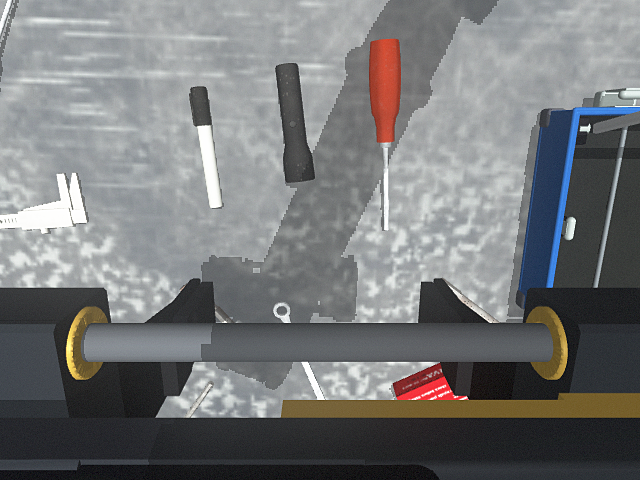

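The wrist view shows the screwdriver at (385,38–230), the torch at (287,64)–(299,181) and the marker at (199,87)–(216,208). Now I measure them.

```bash
cat > tools.py <<'E'
from h import *
import sys
def blobs(w,verbose=1):
    g=cv2.cvtColor(w['pixels'],cv2.COLOR_BGR2HSV); h,s,v=cv2.split(g); roi=np.zeros(h.shape,np.uint8); roi[:265]=1
    P={'sd':(((h<12)|(h>172))&(s>130),.017),'torch':(v<75,.0165),'marker':(None,.0085)}
    out={}
    for n,(m,z) in P.items():
        if m is None:
            # things standing 6-20 mm over the bench
            zz=np.array([[dpt(w,u,vv)[2] for u in range(0,640,1)] for vv in range(265)]); m=np.zeros(h.shape,bool); m[:265]=(zz>.006)&(zz<.03)&(w['depth'][:265]>0)
        k,l,st,ce=cv2.connectedComponentsWithStats((m.astype(np.uint8)*roi))
        for i in range(1,k):
            if st[i,4]<500: continue
            pts=np.argwhere(l==i); W=np.array([plane(w,u,vv,z)[:2] for vv,u in pts]); Z=np.array([dpt(w,u,vv)[2] for vv,u in pts])
            r=cv2.minAreaRect((W*1000).astype(np.float32)); L=max(r[1]); 
            if not 85<L<215 or min(r[1])>45: continue
            e=np.linalg.eigh(np.cov(W.T))[1][:,1]; e*=np.sign(e[0])
            print(n,st[i].tolist(),'rect c',np.round(r[0],1),'size',np.round(r[1],1),'ang',np.degrees(np.arctan2(e[1],e[0])).round(2),'topz',np.percentile(Z,95).round(4))
w=cam('wrist'); blobs(w); o=env.get_obs(); print(o['tool_pos'],o['tool_rot'])
E
python3 tools.py
```

```text
sd [366, 38, 32, 104, 2792] rect c [ 416.6 -146.1] size [101.7  32.2] ang 4.75 topz 0.0309
torch [272, 62, 40, 119, 1393] rect c [ 452.7 -242.5] size [121.5  32.8] ang 7.56 topz 0.0321
marker [366, 38, 32, 192, 2830] rect c [ 465.7 -140.4] size [203.1  32.9] ang 5.13 topz 0.0296
marker [272, 62, 40, 120, 2454] rect c [ 452.3 -242.4] size [124.3  33.2] ang 8.66 topz 0.0288
marker [187, 85, 32, 122, 1771] rect c [ 481.8 -336.3] size [130.7  18.5] ang 6.64 topz 0.0172
marker [520, 109, 41, 156, 1793] rect c [515.2  36.3] size [ 23.4 176.7] ang 2.33 topz 0.0287
[ 0.52428931 -0.20984072  0.27537163] [ 1.79932597e+02  7.08016252e-03 -1.77834095e+02]
```

```bash
python3 - <<'E'
from h import *
c=cam('scene'); p=env.get_obs()['tool_pos']; w=c; print(p)
D=np.array([dpt(c,u,v) for v in range(480) for u in range(640)])-p
D=D[(abs(D[:,0])<.08)&(abs(D[:,1])<.13)&(D[:,2]>-.05)&(D[:,2]<.25)]
for y in np.arange(-.13,.13,.01):
    q=D[(D[:,1]>=y)&(D[:,1]<y+.01)]
    if len(q): i=q[:,2].argsort()[:4]; print(round(y,2),len(q),'minz',q[i[0],2].round(3),q[i[1],2].round(3),'x',q[i[0],0].round(3))
E
```

```text
[ 0.52435298 -0.20975028  0.27540385]
-0.1 171 minz 0.131 0.132 x -0.013
-0.09 296 minz 0.106 0.107 x 0.012
-0.08 138 minz 0.109 0.112 x -0.034
-0.07 118 minz 0.113 0.115 x -0.035
-0.06 231 minz 0.039 0.04 x -0.003
-0.05 517 minz 0.038 0.04 x 0.013
-0.04 316 minz 0.116 0.12 x -0.029
-0.03 268 minz 0.119 0.122 x -0.031
-0.02 190 minz 0.12 0.122 x -0.032
-0.01 132 minz 0.121 0.121 x -0.031
-0.0 120 minz 0.121 0.123 x -0.034
0.01 79 minz 0.123 0.123 x -0.033
0.02 42 minz 0.121 0.121 x -0.034
0.03 42 minz 0.121 0.123 x -0.031
0.04 197 minz 0.036 0.038 x 0.0
0.05 113 minz 0.037 0.041 x -0.011
0.06 138 minz 0.113 0.115 x -0.038
0.07 122 minz 0.112 0.113 x -0.042
0.08 88 minz 0.11 0.111 x -0.04
0.09 46 minz 0.132 0.139 x -0.04
```

The scene depth gives the finger ends at reported z + 36 mm and the body at +106 mm, so I aim with real tip = reported + 0.036. I go to the screwdriver handle.

```bash
python3 -m jog '[{"dp":[4,3.5,0],"twist":-2.9,"fingers":1},{"dp":[8,6.9,0],"twist":-2.9,"fingers":1},{"dp":[8,6.9,6],"twist":-2.9,"fingers":1},{"dp":[8,6.9,12],"twist":-2.9,"fingers":1},{"dp":[8,6.9,18],"twist":-2.9,"fingers":0.8},{"dp":[8,6.9,24],"twist":-2.9,"fingers":0.8},{"dp":[8,6.9,24],"twist":-2.9,"fingers":0.8},{"dp":[8,6.9,24],"twist":-2.9,"fingers":0.8}]' 50
python3 - <<'E'
from h import *
w=cam('wrist'); c=proj(w,(.4415,-.144,.03)); print(c)
g=cv2.cvtColor(w['pixels'],cv2.COLOR_BGR2HSV); m=((g[...,0]<12)|(g[...,0]>172))&(g[...,1]>130)
for v in (200,230,260,275): u=np.where(m[v,200:440])[0]+200; print(v,(u.min(),u.max(),plane(w,u.mean(),v,.02)[:2].round(4)) if len(u) else None)
print(env.get_obs()['tool_pos'],env.get_obs()['tool_rot'])
E
```

```text
time_s: 17.15
tool_pos: [0.4433, -0.1454, 0.0374]
tool_rot: [-180.0, 0.2, -175.0]
force: [0.1, 0.6, 1.0]
grip_width: 0.07
grasp_force: 0.0
(np.float64(319.27908942432964), np.float64(263.3425732009757))
200 (np.int64(290), np.int64(350), array([ 0.4096, -0.1464]))
230 (np.int64(293), np.int64(348), array([ 0.4259, -0.1447]))
260 (np.int64(301), np.int64(339), array([ 0.443 , -0.1434]))
275 (np.int64(304), np.int64(336), array([ 0.4518, -0.1426]))
[ 0.44401367 -0.14568443  0.03808894] [-179.96074363    0.26185751 -175.01652787]
```

```bash
python3 -m jog '[{"dp":[1.3,0.1,3],"twist":0,"fingers":0.8},{"dp":[1.3,0.1,5],"twist":0,"fingers":0.8},{"dp":[1.3,0.1,6.3],"twist":0,"fingers":0.8},{"dp":[1.3,0.1,6.8],"twist":0,"fingers":0.8},{"dp":[1.3,0.1,6.8],"twist":0,"fingers":0},{"dp":[1.3,0.1,6.8],"twist":0,"fingers":0},{"dp":[1.3,0.1,6.8],"twist":0,"fingers":0},{"dp":[1.3,0.1,6.8],"twist":0,"fingers":0}]' 50
python3 -m jog '[{"dp":[0,0,0],"twist":0,"fingers":0},{"dp":[0,0,0],"twist":0,"fingers":0},{"dp":[0,0,0],"twist":0,"fingers":0},{"dp":[0,0,0],"twist":0,"fingers":0}]'
```

```text
time_s: 18.2
tool_pos: [0.4287, -0.1459, -0.0323]
tool_rot: [180.0, 0.0, -175.1]
force: [-0.1, -0.0, 0.4]
grip_width: 0.0373
grasp_force: 0.0
time_s: 18.7
tool_pos: [0.4285, -0.1459, -0.0325]
tool_rot: [180.0, 0.0, -175.1]
force: [0.0, 0.4, 2.0]
grip_width: 0.0279
grasp_force: 49.6
```

```bash
python3 -m jog '[{"dp":[0,0,-3],"twist":0,"fingers":0},{"dp":[0,0,-8],"twist":0,"fingers":0},{"dp":[0,0,-14],"twist":0,"fingers":0},{"dp":[0,0,-20],"twist":0,"fingers":0},{"dp":[0,0,-26],"twist":0,"fingers":0},{"dp":[0,0,-26],"twist":0,"fingers":0}]' 50
python3 - <<'E'
from h import *
c=cam('scene'); p=env.get_obs()['tool_pos']; print(p)
D=np.array([dpt(c,u,v) for v in range(480) for u in range(640)])-p
D=D[(abs(D[:,0])<.14)&(abs(D[:,1])<.14)&(D[:,2]>.06)&(D[:,2]<.4)]
for x in np.arange(-.14,.0,.01):
    q=D[(D[:,0]>=x)&(D[:,0]<x+.01)]
    if len(q): i=q[:,2].argsort(); print(round(x,2),len(q),'z',q[i[[0,min(3,len(q)-1),-1]],2].round(3),'y',q[i[0],1].round(3))
t=cam('top')  # bar strip: bright points high above the front rim
B=np.array([dpt(t,u,v) for v in range(290,325) for u in range(175,300)]); B=B[(B[:,2]>.1)&(B[:,2]<.2)&(B[:,0]<.5)]
print('bar',len(B),np.percentile(B,[3,50,97],axis=0).round(3).tolist() if len(B) else '')
E
```

```text
time_s: 19.45
tool_pos: [0.4314, -0.1466, 0.2321]
tool_rot: [-179.9, 0.5, -175.1]
force: [1.0, 0.1, -0.6]
grip_width: 0.0279
grasp_force: 49.6
[ 0.42966633 -0.14614993  0.22917212]
-0.14 5 z [0.394 0.398 0.399] y 0.001
-0.13 7 z [0.392 0.397 0.4  ] y 0.003
-0.12 10 z [0.391 0.395 0.4  ] y -0.0
-0.11 10 z [0.389 0.393 0.398] y -0.003
-0.1 14 z [0.388 0.393 0.399] y -0.007
-0.09 21 z [0.388 0.391 0.4  ] y -0.009
-0.08 36 z [0.382 0.384 0.4  ] y -0.028
-0.07 59 z [0.06  0.063 0.4  ] y 0.003
-0.06 86 z [0.061 0.063 0.4  ] y -0.009
-0.05 220 z [0.06  0.061 0.4  ] y -0.013
-0.04 1135 z [0.061 0.062 0.4  ] y -0.017
-0.03 1170 z [0.062 0.063 0.399] y -0.014
-0.02 740 z [0.061 0.061 0.4  ] y -0.01
-0.01 620 z [0.06  0.061 0.399] y -0.023
0.0 496 z [0.062 0.064 0.4  ] y -0.025
bar 513 [[0.417, 0.056, 0.143], [0.427, 0.193, 0.161], [0.436, 0.33, 0.17]]
```

```bash
python3 -m jog '[{"dp":[-2,5.7,0],"twist":1,"fingers":0},{"dp":[-4,11.4,0],"twist":2,"fingers":0},{"dp":[-6,17,0],"twist":2.5,"fingers":0},{"dp":[-8,22.7,0],"twist":2.5,"fingers":0},{"dp":[-9.5,28,0],"twist":2.5,"fingers":0},{"dp":[-10,29.8,0],"twist":2.5,"fingers":0},{"dp":[-10,29.8,0],"twist":2.5,"fingers":0},{"dp":[-10,29.8,0],"twist":2.5,"fingers":0}]' 50
python3 - <<'E'
from h import *
w=cam('wrist','w6.png'); print(env.get_obs()['tool_pos'],env.get_obs()['tool_rot'])
E
```

```text
time_s: 20.55
tool_pos: [0.5023, 0.157, 0.2267]
tool_rot: [-179.9, -0.1, -177.8]
force: [0.1, -0.6, -0.0]
grip_width: 0.0276
grasp_force: 49.6
[0.50253319 0.15705472 0.22709799] [-1.79953234e+02 -3.24772444e-02 -1.77776945e+02]
```

View pics/w6.png

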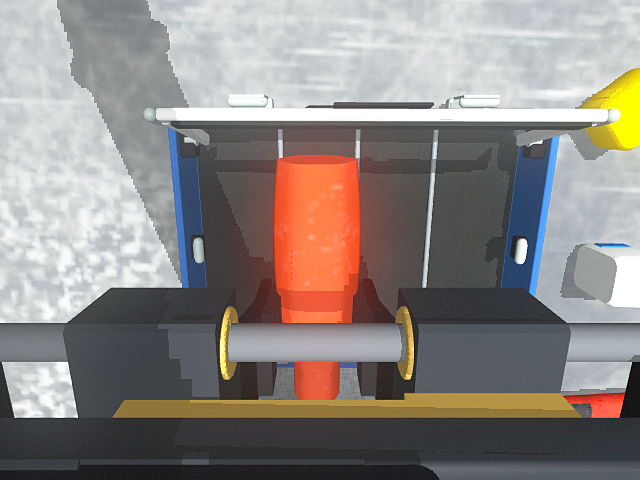

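The handle (rows 157–400) hangs straight, between the ribs at columns 280 and 358, behind the bar strip at row 115. I lower it.

```bash
python3 -m jog '[{"dp":[-0.1,0.2,4],"twist":0,"fingers":0},{"dp":[-0.1,0.2,9],"twist":0,"fingers":0},{"dp":[-0.1,0.2,14],"twist":0,"fingers":0},{"dp":[-0.1,0.2,18],"twist":0,"fingers":0},{"dp":[-0.1,0.2,21],"twist":0,"fingers":0},{"dp":[-0.1,0.2,23.5],"twist":0,"fingers":0},{"dp":[-0.1,0.2,24.6],"twist":0,"fingers":0},{"dp":[-0.1,0.2,24.6],"twist":0,"fingers":0}]' 50
```

```text
time_s: 21.6
tool_pos: [0.5033, 0.1606, -0.0186]
tool_rot: [-180.0, -0.0, -177.7]
force: [-0.5, 0.1, 0.1]
grip_width: 0.0275
grasp_force: 49.6
```

```bash
python3 -m jog '[{"dp":[0,0,0.4],"twist":0,"fingers":0},{"dp":[0,0,0.7],"twist":0,"fingers":0},{"dp":[0,0,0.7],"twist":0,"fingers":0.5},{"dp":[0,0,0.7],"twist":0,"fingers":0.5},{"dp":[0,0,0.7],"twist":0,"fingers":0.5},{"dp":[0,0,0.7],"twist":0,"fingers":0.5},{"dp":[0,0,-3],"twist":0,"fingers":0.5},{"dp":[0,0,-8],"twist":0,"fingers":0.5}]' 50
python3 -m jog '[{"dp":[0,0,-6],"twist":0,"fingers":0.8},{"dp":[0,0,-12],"twist":0,"fingers":0.8},{"dp":[0,0,-17],"twist":0,"fingers":0.8},{"dp":[0,-6,-17],"twist":0,"fingers":0.8},{"dp":[0,-12,-17],"twist":-2,"fingers":0.8},{"dp":[0,-18,-17],"twist":-4,"fingers":0.8},{"dp":[0,-24,-17],"twist":-5,"fingers":0.8},{"dp":[0,-30,-17],"twist":-5,"fingers":0.8}]' 50
python3 -m jog '[{"dp":[0,-5,0],"twist":0,"fingers":0.8},{"dp":[0,-8,0],"twist":0,"fingers":0.8},{"dp":[0,-8,0],"twist":0,"fingers":0.8},{"dp":[0,-8,0],"twist":0,"fingers":0.8}]' 50
python3 - <<'E'
from h import *
import runpy
runpy.run_path('tools.py')
t=cam('scene')
g=cv2.cvtColor(t['pixels'],cv2.COLOR_BGR2HSV)
for n,c in (('scene',t),('top',cam('top'))):
    g=cv2.cvtColor(c['pixels'],cv2.COLOR_BGR2HSV); m=((g[...,0]<12)&(g[...,1]>130))
    W=[]
    for v,u in np.argwhere(m):
        q=plane(c,u,v,.025)
        if .43<q[0]<.65 and .04<q[1]<.36: W.append(np.r_[q[:2],dpt(c,u,v)[2]])
    W=np.array(W); print(n,len(W),np.percentile(W,[3,50,97],axis=0).round(3).tolist())
E
```

```text
time_s: 22.6
tool_pos: [0.5021, 0.1611, 0.0612]
tool_rot: [-179.9, -0.2, -177.6]
force: [0.9, 1.8, 0.3]
grip_width: 0.0438
grasp_force: 0.0
time_s: 23.6
tool_pos: [0.5159, -0.1399, 0.2317]
tool_rot: [180.0, 0.1, -172.6]
force: [0.1, 0.9, -0.2]
grip_width: 0.0693
grasp_force: 0.0
time_s: 24.1
tool_pos: [0.5265, -0.2162, 0.2312]
tool_rot: [179.9, -0.0, -172.5]
force: [0.3, 0.5, -0.2]
grip_width: 0.0696
grasp_force: 0.0
torch [285, 51, 34, 132, 1656] rect c [ 452.8 -242.3] size [121.5  32.2] ang 8.04 topz 0.0321
torch [586, 141, 54, 124, 4013] rect c [494.4  90.3] size [126.4  42.1] ang 8.79 topz 0.0573
marker [286, 50, 33, 133, 3057] rect c [ 452.  -240.5] size [124.   32.6] ang 8.58 topz 0.0289
marker [189, 66, 25, 136, 2204] rect c [ 481.6 -336.7] size [129.8  19.1] ang 6.6 topz 0.0171
marker [541, 130, 56, 135, 1999] rect c [496.9  36.5] size [ 24.9 141.3] ang 2.31 topz 0.0289
[ 0.52669887 -0.2156533   0.23127895] [ 1.79937673e+02  1.54369511e-03 -1.72455414e+02]
scene 224 [[0.452, 0.14, 0.008], [0.495, 0.161, 0.03], [0.538, 0.181, 0.042]]
top 327 [[0.445, 0.144, 0.009], [0.488, 0.159, 0.032], [0.54, 0.176, 0.044]]
```

```bash
python3 -m jog '[{"dp":[4,-0.8,0],"twist":-0.8,"fingers":0.8},{"dp":[8.2,-1.6,0],"twist":-0.8,"fingers":0.8},{"dp":[8.2,-1.6,6],"twist":-0.8,"fingers":0.8},{"dp":[8.2,-1.6,12],"twist":-0.8,"fingers":0.8},{"dp":[8.2,-1.6,17],"twist":-0.8,"fingers":0.7},{"dp":[8.2,-1.6,20],"twist":-0.8,"fingers":0.7},{"dp":[8.2,-1.6,20],"twist":-0.8,"fingers":0.7},{"dp":[8.2,-1.6,20],"twist":-0.8,"fingers":0.7}]' 50
python3 - <<'E'
from h import *
w=cam('wrist'); g=w['pixels'].max(2)
for v in (180,210,240,265): u=np.where(g[v,230:410]<75)[0]+230; print(v,(u.min(),u.max(),plane(w,u.mean(),v,.016)[:2].round(4)) if len(u) else None)
print(env.get_obs()['tool_pos'],proj(w,(.4475,-.2425,.016)))
E
```

```text
time_s: 25.25
tool_pos: [0.4484, -0.2439, 0.0329]
tool_rot: [-180.0, 0.1, -171.7]
force: [0.4, 0.3, 0.5]
grip_width: 0.0611
grasp_force: 0.0
180 (np.int64(299), np.int64(342), array([ 0.4043, -0.248 ]))
210 (np.int64(299), np.int64(342), array([ 0.4202, -0.2466]))
240 (np.int64(299), np.int64(341), array([ 0.4364, -0.2425]))
265 (np.int64(299), np.int64(341), array([ 0.4506, -0.2409]))
[ 0.44882346 -0.24411301  0.03324422] (np.float64(319.1029990624573), np.float64(259.2495789655282))
```

Torch centred. Grip.

```bash
python3 -m jog '[{"dp":[0.1,0.2,3],"twist":0,"fingers":0.7},{"dp":[0.1,0.2,5],"twist":0,"fingers":0.7},{"dp":[0.1,0.2,6],"twist":0,"fingers":0.7},{"dp":[0.1,0.2,6.3],"twist":0,"fingers":0.7},{"dp":[0.1,0.2,6.3],"twist":0,"fingers":0},{"dp":[0.1,0.2,6.3],"twist":0,"fingers":0},{"dp":[0.1,0.2,6.3],"twist":0,"fingers":0},{"dp":[0.1,0.2,6.3],"twist":0,"fingers":0}]' 50
python3 -m jog '[{"dp":[0,0,0],"twist":0,"fingers":0},{"dp":[0,0,0],"twist":0,"fingers":0},{"dp":[0,0,0],"twist":0,"fingers":0},{"dp":[0,0,0],"twist":0,"fingers":0},{"dp":[0,0,0],"twist":0,"fingers":0}]'
python3 -m jog '[{"dp":[0,0,-3],"twist":0,"fingers":0},{"dp":[0,0,-8],"twist":0,"fingers":0},{"dp":[0,0,-14],"twist":0,"fingers":0},{"dp":[0,0,-20],"twist":0,"fingers":0},{"dp":[0,0,-26],"twist":0,"fingers":0},{"dp":[0,0,-26],"twist":0,"fingers":0},{"dp":[0,0,-26],"twist":0,"fingers":0}]'
```

```text
time_s: 26.3
tool_pos: [0.4461, -0.2421, -0.0313]
tool_rot: [-180.0, 0.0, -171.8]
force: [-0.3, -0.8, -0.4]
grip_width: 0.0286
grasp_force: 0.0
time_s: 26.92
tool_pos: [0.446, -0.2421, -0.0315]
tool_rot: [180.0, 0.0, -171.8]
force: [-0.8, 0.2, 2.8]
grip_width: 0.0224
grasp_force: 50.0
time_s: 27.8
tool_pos: [0.4452, -0.2416, 0.2273]
tool_rot: [179.9, -0.1, -171.8]
force: [0.6, -0.7, -2.6]
grip_width: 0.0225
grasp_force: 50.0
```

```bash
python3 -m jog '[{"dp":[-2.5,5.5,0],"twist":2,"fingers":0},{"dp":[-5,11,0],"twist":4,"fingers":0},{"dp":[-7.6,16.5,0],"twist":5.8,"fingers":0},{"dp":[-10.2,22,0],"twist":5.8,"fingers":0},{"dp":[-12.7,27.5,0],"twist":5.8,"fingers":0},{"dp":[-14.3,31,0],"twist":5.8,"fingers":0},{"dp":[-14.3,31,0],"twist":5.8,"fingers":0},{"dp":[-14.3,31,0],"twist":5.8,"fingers":0}]' 50
python3 - <<'E'
from h import *
w=cam('wrist'); o=env.get_obs(); p=o['tool_pos']; print(p,o['tool_rot'],o['grip_width'],o['grasp_force'])
g=w['pixels'].max(2)
for v in (180,210,240,260):
    u=np.where((g[v,260:380]<75)&(w['depth'][v,260:380]<.35))[0]+260; print(v,(u.min(),u.max(),plane(w,u.mean(),v,p[2]+.047)[:2].round(4)) if len(u) else None)
E
```

```text
time_s: 28.8
tool_pos: [0.542, 0.084, 0.2262]
tool_rot: [-179.9, -0.2, -177.6]
force: [-0.2, 0.1, -1.7]
grip_width: 0.0226
grasp_force: 50.0
[0.54228187 0.08347893 0.22682635] [-1.79919279e+02 -1.61455306e-01 -1.77695518e+02] 0.02229269077657914 49.99677644111216
180 (np.int64(286), np.int64(346), array([0.4894, 0.0813]))
210 (np.int64(286), np.int64(347), array([0.5006, 0.0819]))
240 (np.int64(286), np.int64(346), array([0.5123, 0.0822]))
260 (np.int64(286), np.int64(346), array([0.5203, 0.082 ]))
```

```bash
python3 -m jog '[{"dp":[0,0.3,4],"twist":0,"fingers":0},{"dp":[0,0.3,9],"twist":0,"fingers":0},{"dp":[0,0.3,14],"twist":0,"fingers":0},{"dp":[0,0.3,18],"twist":0,"fingers":0},{"dp":[0,0.3,21.5],"twist":0,"fingers":0},{"dp":[0,0.3,24],"twist":0,"fingers":0},{"dp":[0,0.3,25],"twist":0,"fingers":0},{"dp":[0,0.3,25],"twist":0,"fingers":0}]' 50
python3 -m jog '[{"dp":[0,0,0.1],"twist":0,"fingers":0.5},{"dp":[0,0,0.1],"twist":0,"fingers":0.5},{"dp":[0,0,0.1],"twist":0,"fingers":0.5},{"dp":[0,0,0.1],"twist":0,"fingers":0.5},{"dp":[0,0,-4],"twist":0,"fingers":0.5},{"dp":[0,0,-10],"twist":0,"fingers":0.5},{"dp":[0,0,-16],"twist":0,"fingers":0.7},{"dp":[0,0,-22],"twist":0,"fingers":0.7}]' 50
python3 -m jog '[{"dp":[0,-6,-3],"twist":0,"fingers":0.7},{"dp":[0,-12,-3],"twist":-3,"fingers":0.7},{"dp":[0,-18,-3],"twist":-4,"fingers":0.7},{"dp":[0,-24,-3],"twist":-4,"fingers":0.7},{"dp":[0,-30,-3],"twist":-4,"fingers":0.7},{"dp":[0,-36,-3],"twist":-4,"fingers":0.7},{"dp":[0,-40,-3],"twist":-4,"fingers":0.7},{"dp":[0,-40,-3],"twist":-4,"fingers":0.7}]' 50
python3 tools.py
python3 - <<'E'
from h import *
c=cam('top'); D=np.array([np.r_[dpt(c,u,v),c['pixels'][v,u]] for v in range(230,302) for u in range(255,295)])
m=(D[:,2]>.02)&(D[:,2]<.05)&(D[:,3:].max(1)<90)&(D[:,1]>.045)&(D[:,1]<.13)&(D[:,0]>.44)&(D[:,0]<.64); D=D[m]
print(len(D),np.percentile(D[:,:3],[3,50,97],axis=0).round(3).tolist())
E
```

```text
time_s: 29.85
tool_pos: [0.5427, 0.0872, -0.0217]
tool_rot: [-180.0, -0.0, -177.7]
force: [0.5, -0.9, -2.0]
grip_width: 0.0226
grasp_force: 50.0
time_s: 30.85
tool_pos: [0.5428, 0.0882, 0.2006]
tool_rot: [180.0, 0.0, -177.6]
force: [1.2, 1.2, -0.4]
grip_width: 0.0561
grasp_force: 0.0
time_s: 31.85
tool_pos: [0.5579, -0.3162, 0.2282]
tool_rot: [-179.9, -0.1, -174.0]
force: [0.2, -0.7, 0.0]
grip_width: 0.0605
grasp_force: 0.0
marker [295, 45, 19, 141, 2256] rect c [ 481.6 -336.5] size [130.5  16.9] ang 6.4 topz 0.0171
[ 0.55903152 -0.31310394  0.22812176] [-1.79987887e+02 -4.79593756e-02 -1.73775397e+02]
337 [[0.495, 0.074, 0.022], [0.559, 0.086, 0.033], [0.61, 0.101, 0.045]]
```

```bash
python3 -m jog '[{"dp":[4,-0.8,0],"twist":0,"fingers":0.6},{"dp":[8.2,-1.5,0],"twist":0,"fingers":0.6},{"dp":[8.2,-1.5,6],"twist":0,"fingers":0.6},{"dp":[8.2,-1.5,12],"twist":0,"fingers":0.6},{"dp":[8.2,-1.5,17],"twist":0,"fingers":0.6},{"dp":[8.2,-1.5,20],"twist":0,"fingers":0.6},{"dp":[8.2,-1.5,20],"twist":0,"fingers":0.6},{"dp":[8.2,-1.5,20],"twist":0,"fingers":0.6}]' 40
python3 - <<'E'
from h import *
w=cam('wrist'); p=env.get_obs()['tool_pos']
for v in (190,220,250,265):
    u=[u for u in range(230,410) if dpt(w,u,v)[2]>.007 and w['depth'][v,u]>0]; print(v,(min(u),max(u),plane(w,np.mean(u),v,.0085)[:2].round(4)) if u else None)
print(p,env.get_obs()['tool_rot'],proj(w,(.479,-.337,.0085)))
E
```

```text
time_s: 32.95
tool_pos: [0.4816, -0.3351, 0.03]
tool_rot: [-180.0, 0.1, -173.5]
force: [-0.6, -0.3, 0.1]
grip_width: 0.0518
grasp_force: 0.0
190 (300, 330, array([ 0.4436, -0.3402]))
220 (302, 328, array([ 0.46  , -0.3383]))
250 (302, 328, array([ 0.4771, -0.3364]))
265 (302, 328, array([ 0.4859, -0.3354]))
[ 0.48182257 -0.33563295  0.03047186] [-1.79917187e+02  1.76041598e-01 -1.73512487e+02] (np.float64(313.55884900892556), np.float64(253.0910243201428))
```

```bash
python3 -m jog '[{"dp":[0.1,0,3],"twist":0,"fingers":0.6},{"dp":[0.1,0,5],"twist":0,"fingers":0.6},{"dp":[0.1,0,6],"twist":0,"fingers":0.6},{"dp":[0.1,0,6.3],"twist":0,"fingers":0.6},{"dp":[0.1,0,6.3],"twist":0,"fingers":0},{"dp":[0.1,0,6.3],"twist":0,"fingers":0},{"dp":[0.1,0,6.3],"twist":0,"fingers":0},{"dp":[0.1,0,6.3],"twist":0,"fingers":0}]' 40
python3 -m jog '[{"dp":[0,0,0],"twist":0,"fingers":0},{"dp":[0,0,0],"twist":0,"fingers":0},{"dp":[0,0,0],"twist":0,"fingers":0},{"dp":[0,0,0],"twist":0,"fingers":0},{"dp":[0,0,0],"twist":0,"fingers":0}]'
python3 -m jog '[{"dp":[0,0,-3],"twist":0,"fingers":0},{"dp":[0,0,-8],"twist":0,"fingers":0},{"dp":[0,0,-14],"twist":0,"fingers":0},{"dp":[0,0,-20],"twist":0,"fingers":0},{"dp":[0,0,-26],"twist":0,"fingers":0},{"dp":[0,0,-26],"twist":0,"fingers":0},{"dp":[0,0,-26],"twist":0,"fingers":0}]'
```

```text
time_s: 34.0
tool_pos: [0.4793, -0.3357, -0.0343]
tool_rot: [-180.0, 0.0, -173.6]
force: [0.5, 0.2, -0.6]
grip_width: 0.0204
grasp_force: 0.0
time_s: 34.62
tool_pos: [0.4792, -0.3356, -0.0345]
tool_rot: [-180.0, 0.0, -173.6]
force: [0.5, 0.2, 1.5]
grip_width: 0.0138
grasp_force: 40.0
time_s: 35.5
tool_pos: [0.4787, -0.3353, 0.2248]
tool_rot: [180.0, -0.0, -173.6]
force: [0.1, 1.2, -1.1]
grip_width: 0.0138
grasp_force: 40.0
```

```bash
python3 -m jog '[{"dp":[-1.2,5.6,0],"twist":0,"fingers":0},{"dp":[-2.4,11.2,0],"twist":0,"fingers":0},{"dp":[-3.6,16.8,0],"twist":0,"fingers":0},{"dp":[-4.8,22.4,0],"twist":0,"fingers":0},{"dp":[-6,28.1,0],"twist":0,"fingers":0}]' 40
python3 -m jog '[{"dp":[-1.2,5.6,0],"twist":2,"fingers":0},{"dp":[-2.4,11.2,0],"twist":4,"fingers":0},{"dp":[-3.6,16.8,0],"twist":4,"fingers":0},{"dp":[-4.8,22.4,0],"twist":4,"fingers":0},{"dp":[-6.1,28.1,0],"twist":4,"fingers":0},{"dp":[-6.1,28.1,0],"twist":4,"fingers":0},{"dp":[-6.1,28.1,0],"twist":4,"fingers":0}]' 40
python3 - <<'E'
from h import *
w=cam('wrist'); o=env.get_obs(); p=o['tool_pos']; print(p,o['tool_rot'],o['grip_width'],o['grasp_force'])
for v in (180,210,240):
    u=[u for u in range(230,410) if 0<w['depth'][v,u]<.35]; print(v,(min(u),max(u),plane(w,np.mean(u),v,p[2]+.042)[:2].round(4)) if u else None)
E
```

```text
time_s: 36.12
tool_pos: [0.5059, -0.0476, 0.2233]
tool_rot: [180.0, -0.2, -173.6]
force: [0.3, 0.2, -0.1]
grip_width: 0.0134
grasp_force: 40.0
time_s: 37.0
tool_pos: [0.5357, 0.2353, 0.2233]
tool_rot: [-179.9, -0.2, -177.6]
force: [-0.6, -0.9, -0.6]
grip_width: 0.0136
grasp_force: 40.0
[0.53616729 0.2344318  0.22390191] [-1.79879656e+02 -1.28254696e-01 -1.77686955e+02] 0.014067429128945388 39.999749064445496
180 (284, 338, array([0.4838, 0.2312]))
210 (285, 338, array([0.4953, 0.2318]))
240 (285, 337, array([0.5074, 0.2321]))
```

```bash
python3 -m jog '[{"dp":[0,0.2,4],"twist":0,"fingers":0},{"dp":[0,0.2,9],"twist":0,"fingers":0},{"dp":[0,0.2,14],"twist":0,"fingers":0},{"dp":[0,0.2,18],"twist":0,"fingers":0},{"dp":[0,0.2,21.5],"twist":0,"fingers":0},{"dp":[0,0.2,24],"twist":0,"fingers":0},{"dp":[0,0.2,25],"twist":0,"fingers":0},{"dp":[0,0.2,25.1],"twist":0,"fingers":0}]' 40
python3 -m jog '[{"dp":[0,0,0.1],"twist":0,"fingers":0.45},{"dp":[0,0,0.1],"twist":0,"fingers":0.45},{"dp":[0,0,0.1],"twist":0,"fingers":0.45},{"dp":[0,0,0.1],"twist":0,"fingers":0.45},{"dp":[0,0,-4],"twist":0,"fingers":0.45},{"dp":[0,0,-10],"twist":0,"fingers":0.45},{"dp":[0,0,-16],"twist":0,"fingers":0.45},{"dp":[0,0,-22],"twist":0,"fingers":0}]' 40
python3 -m jog '[{"dp":[0,0,-6],"twist":0,"fingers":0},{"dp":[0,-5,-12],"twist":0,"fingers":0},{"dp":[0,-5,-16],"twist":0,"fingers":0},{"dp":[0,-5,-16],"twist":0,"fingers":0},{"dp":[0,-5,-16],"twist":0,"fingers":0}]' 40
python3 - <<'E'
from h import *
w=cam('wrist','w7.png'); c=cam('top'); o=env.get_obs(); print(o['tool_pos'],o['tool_rot'])
B=np.array([dpt(c,u,v) for v in range(290,325) for u in range(175,300)]); B=B[(B[:,2]>.1)&(B[:,2]<.2)&(B[:,0]<.5)]
print('bar',len(B),np.percentile(B,[3,50,97],axis=0).round(3).tolist())
E
```

```text
time_s: 38.05
tool_pos: [0.5365, 0.2371, -0.0256]
tool_rot: [-180.0, -0.0, -177.7]
force: [0.6, 0.3, -0.2]
grip_width: 0.014
grasp_force: 40.0
time_s: 39.05
tool_pos: [0.5362, 0.2383, 0.1966]
tool_rot: [180.0, 0.0, -177.6]
force: [1.5, 0.9, 0.1]
grip_width: 0.0345
grasp_force: 0.0
time_s: 39.67
tool_pos: [0.5382, 0.1887, 0.3538]
tool_rot: [180.0, -0.0, -177.6]
force: [-0.3, 0.2, -1.1]
grip_width: 0.0008
grasp_force: 0.0
[0.53767896 0.18885608 0.35259029] [-1.79947830e+02 -1.65459212e-01 -1.77521688e+02]
bar 270 [[0.419, 0.051, 0.145], [0.43, 0.121, 0.16], [0.437, 0.199, 0.17]]
```

View pics/w7.png

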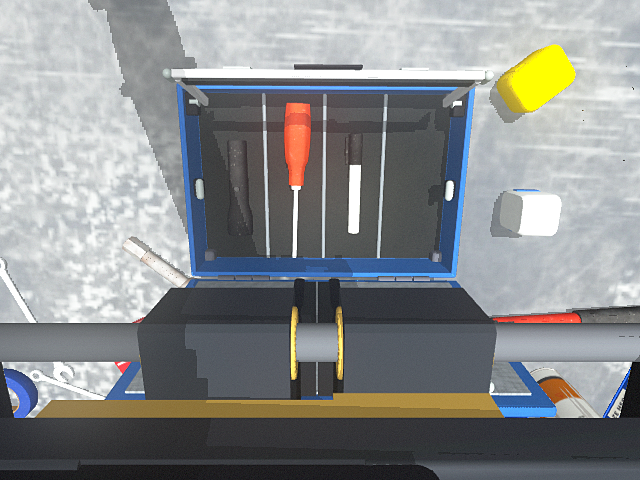

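The wrist view shows the torch (238,190), screwdriver (297,180) and marker (354,185) each in their own lane. The pack is outside at (532,213) and the bar is upright at row 75. Next I approach the bar from the front.

```bash
python3 -m jog '[{"dp":[5,0.5,0],"twist":0,"fingers":0},{"dp":[10,1.1,0],"twist":0,"fingers":0},{"dp":[14.7,1.1,0],"twist":0,"fingers":0},{"dp":[14.7,1.1,0],"twist":0,"fingers":0},{"dp":[14.7,1.1,6],"twist":0,"fingers":0},{"dp":[14.7,1.1,12],"twist":0,"fingers":0},{"dp":[14.7,1.1,18],"twist":0,"fingers":0},{"dp":[14.7,1.1,18],"twist":0,"fingers":0}]' 40
python3 -m jog '[{"dp":[0,0,4],"twist":0,"fingers":0},{"dp":[0,0,6.2],"twist":0,"fingers":0},{"dp":[0,0,6.2],"twist":0,"fingers":0},{"dp":[0,0,6.2],"twist":0,"fingers":0}]' 40
```

```text
time_s: 40.78
tool_pos: [0.3876, 0.1908, 0.1692]
tool_rot: [-179.6, -0.6, -177.6]
force: [0.4, -0.1, 0.7]
grip_width: 0.0005
grasp_force: 0.0
time_s: 41.28
tool_pos: [0.393, 0.1942, 0.1149]
tool_rot: [179.9, 0.2, -177.6]
force: [-0.5, 0.0, -0.5]
grip_width: -0.0
grasp_force: 0.0
```

```bash
python3 -m jog '[{"dp":[-1.5,0,0],"twist":0,"fingers":0},{"dp":[-3.5,0,0],"twist":0,"fingers":0},{"dp":[-5.6,0,0],"twist":0,"fingers":0},{"dp":[-7.3,0,0.3],"twist":0,"fingers":0},{"dp":[-8.9,0,0.9],"twist":0,"fingers":0},{"dp":[-10.1,0,1.5],"twist":0,"fingers":0},{"dp":[-11.2,0,2.2],"twist":0,"fingers":0},{"dp":[-11.2,0,2.2],"twist":0,"fingers":0}]' 40
python3 - <<'E'
from h import *
c=cam('top'); B=np.array([dpt(c,u,v) for v in range(235,325) for u in range(185,290)]); B=B[(B[:,2]>.09)&(B[:,2]<.16)]
print('bar',len(B),np.percentile(B,[3,50,97],axis=0).round(3).tolist())
E
```

```text
time_s: 42.28
tool_pos: [0.5035, 0.1976, 0.0897]
tool_rot: [-180.0, -0.0, -177.6]
force: [-0.8, 0.8, 0.3]
grip_width: 0.0003
grasp_force: 0.4
bar 175 [[0.476, 0.051, 0.094], [0.519, 0.077, 0.126], [0.528, 0.334, 0.136]]
```

The bar follows (strip at x≈0.515, z≈0.126). I continue down and press.

```bash
python3 -m jog '[{"dp":[-1.1,0,1],"twist":0,"fingers":0},{"dp":[-2,0,2],"twist":0,"fingers":0},{"dp":[-2.8,0,3.1],"twist":0,"fingers":0},{"dp":[-3.4,0,4.3],"twist":0,"fingers":0},{"dp":[-3.8,0,5.5],"twist":0,"fingers":0},{"dp":[-4,0,6.5],"twist":0,"fingers":0},{"dp":[-4,0,7],"twist":0,"fingers":0},{"dp":[-4,0,7.3],"twist":0,"fingers":0}]' 40
python3 -m jog '[{"dp":[0,0,0.2],"twist":0,"fingers":0},{"dp":[0,0,0.2],"twist":0,"fingers":0},{"dp":[0,0,0.2],"twist":0,"fingers":0}]' 40
```

```text
time_s: 43.32
tool_pos: [0.543, 0.1995, 0.0177]
tool_rot: [-180.0, -0.0, -177.6]
force: [-2.8, -1.1, 8.7]
grip_width: 0.0007
grasp_force: 4.5
time_s: 43.7
tool_pos: [0.543, 0.1995, 0.0173]
tool_rot: [180.0, 0.0, -177.6]
force: [-4.2, -1.9, 10.6]
grip_width: 0.0006
grasp_force: 5.3
```

```bash
python3 -m jog '[{"dp":[0,0,0.4],"twist":0,"fingers":0},{"dp":[0,0,0.4],"twist":0,"fingers":0},{"dp":[0,0,0.4],"twist":0,"fingers":0}]' 40
python3 -m jog '[{"dp":[0,0,-1],"twist":0,"fingers":0},{"dp":[0,0,-4],"twist":0,"fingers":0},{"dp":[0,0,-9],"twist":0,"fingers":0},{"dp":[0,0,-15],"twist":0,"fingers":0},{"dp":[0,0,-21],"twist":0,"fingers":0},{"dp":[0,0,-27],"twist":0,"fingers":0},{"dp":[4,0,-30],"twist":0,"fingers":0},{"dp":[4,0,-30],"twist":0,"fingers":0}]' 40
python3 - <<'E'
from h import *
w=cam('wrist','w8.png'); o=env.get_obs(); print(o['tool_pos'])
c=cam('top'); 
B=np.array([dpt(c,u,v) for v in range(225,325) for u in range(180,240)]+[dpt(w,u,v) for v in range(60,280) for u in range(150,480)]); B=B[(B[:,2]>.045)&(B[:,0]>.50)&(B[:,0]<.57)&(B[:,1]>.065)&(B[:,1]<.33)&(B[:,2]<.2)]
print('strip',len(B),np.percentile(B,[3,50,97],axis=0).round(3).tolist())
E
```

```text
time_s: 44.08
tool_pos: [0.5431, 0.1996, 0.015]
tool_rot: [180.0, -0.0, -177.6]
force: [-8.0, -3.7, 21.2]
grip_width: 0.0003
grasp_force: 10.4
time_s: 45.08
tool_pos: [0.503, 0.1992, 0.3155]
tool_rot: [179.8, 0.4, -177.5]
force: [1.1, -0.1, -1.1]
grip_width: 0.0004
grasp_force: 0.0
[0.50328692 0.19849317 0.31310154]
strip 4221 [[0.53, 0.074, 0.053], [0.541, 0.198, 0.057], [0.555, 0.321, 0.059]]
```

View pics/w8.png

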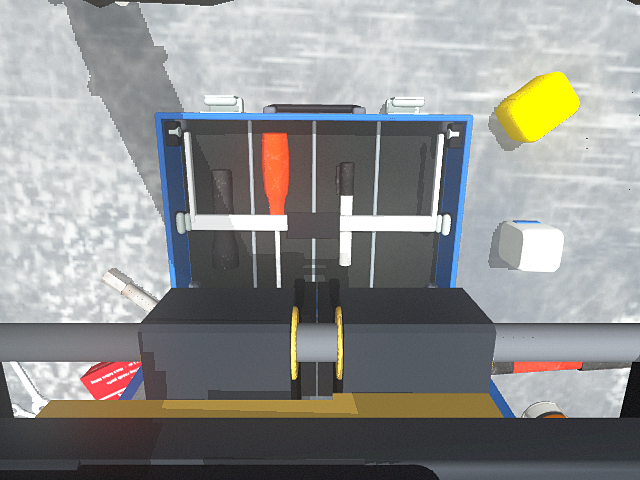

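The wrist view shows the bar down (strip at row 222, z≈0.057) and held, with the tools beneath it in their lanes. Now I reach over and behind the lid.

```bash
python3 -m jog '[{"dp":[0,0,-3],"twist":0,"fingers":0},{"dp":[-5,0,-4],"twist":0,"fingers":0},{"dp":[-10,0,-4],"twist":0,"fingers":0},{"dp":[-15,0,-4],"twist":0,"fingers":0},{"dp":[-20,0,-4],"twist":0,"fingers":0},{"dp":[-23,0,-4],"twist":0,"fingers":0},{"dp":[-23,0,-4],"twist":0,"fingers":0},{"dp":[-23,0,-4],"twist":0,"fingers":0}]' 40
python3 - <<'E'
from h import *
p=env.get_obs()['tool_pos']; print(p)
for n in('top','scene'):
    c=cam(n); B=np.array([np.r_[dpt(c,u,v),u,v] for v in range(0,480) for u in range(0,640)]); 
    B=B[(B[:,2]>.24)&(B[:,2]<.325)&(B[:,0]>.6)&(B[:,0]<.75)&(B[:,1]>.03)&(B[:,1]<.37)]
    print(n,len(B),np.percentile(B[:,:3],[2,50,98],axis=0).round(3).tolist() if len(B) else '')
E
```

```text
time_s: 46.18
tool_pos: [0.7325, 0.2073, 0.3499]
tool_rot: [-180.0, -0.1, -177.6]
force: [-1.2, 1.0, 0.4]
grip_width: 0.0001
grasp_force: 0.0
[0.73252691 0.20734942 0.34987133]
top 709 [[0.644, 0.038, 0.244], [0.665, 0.127, 0.297], [0.677, 0.362, 0.315]]
scene 1520 [[0.638, 0.038, 0.241], [0.659, 0.185, 0.277], [0.673, 0.358, 0.312]]
```

```bash
python3 -m jog '[{"dp":[0,0,4],"twist":0,"fingers":0},{"dp":[0,0,8],"twist":0,"fingers":0},{"dp":[0,0,11],"twist":0,"fingers":0},{"dp":[-2,0,11],"twist":0,"fingers":0},{"dp":[-3.7,0,10.4],"twist":0,"fingers":0},{"dp":[-5.5,0,9.7],"twist":0,"fingers":0},{"dp":[-7.5,0,9.6],"twist":0,"fingers":0},{"dp":[-7.5,0,9.6],"twist":0,"fingers":0}]' 40
```

```text
time_s: 47.28
tool_pos: [0.8079, 0.2107, 0.2554]
tool_rot: [-180.0, 0.0, -177.6]
force: [-0.9, 0.9, -0.8]
grip_width: 0.0003
grasp_force: 0.0
```

I went the wrong way, backwards into free space, and nothing was touched. Now I pull towards the robot.

```bash
python3 -m jog '[{"dp":[5,0,1],"twist":0,"fingers":0},{"dp":[9,0,1],"twist":0,"fingers":0},{"dp":[11,0,0.5],"twist":0,"fingers":0},{"dp":[13.4,0,0],"twist":0,"fingers":0},{"dp":[15.4,0,0],"twist":0,"fingers":0},{"dp":[17.4,0,0.1],"twist":0,"fingers":0},{"dp":[19.4,0,0.3],"twist":0,"fingers":0},{"dp":[19.4,0,0.3],"twist":0,"fingers":0}]' 40
python3 - <<'E'
from h import *
c=cam('scene'); B=np.array([np.r_[dpt(c,u,v),u,v] for v in range(0,300) for u in range(150,450)])
B=B[(B[:,2]>.1)&(B[:,2]<.325)&(B[:,0]>.45)&(B[:,0]<.75)&(B[:,1]>.04)&(B[:,1]<.09)]; A=B[:,:2]
for z in (.12,.16,.2,.24,.28): q=B[abs(B[:,2]-z)<.01]; print(z,len(q),np.median(q[:,0]).round(3) if len(q) else '')
E
```

```text
time_s: 48.28
tool_pos: [0.6119, 0.2032, 0.2539]
tool_rot: [179.9, 0.1, -177.5]
force: [0.1, -0.0, -0.1]
grip_width: 0.0009
grasp_force: 0.0
0.12 36 0.64
0.16 37 0.629
0.2 43 0.617
0.24 50 0.606
0.28 62 0.596
```

```bash
python3 -m jog '[{"dp":[2.7,0,0.8],"twist":0,"fingers":0},{"dp":[5.5,0,2],"twist":0,"fingers":0},{"dp":[8.1,0,3.5],"twist":0,"fingers":0},{"dp":[10.5,0,5.4],"twist":0,"fingers":0},{"dp":[12.7,0,7.5],"twist":0,"fingers":0},{"dp":[14.6,0,10],"twist":0,"fingers":0},{"dp":[16.1,0,12.6],"twist":0,"fingers":0},{"dp":[16.1,0,12.6],"twist":0,"fingers":0}]' 40
python3 -m jog '[{"dp":[1.2,0,2.8],"twist":0,"fingers":0},{"dp":[2,0,5],"twist":0,"fingers":0},{"dp":[2.4,0,6.6],"twist":0,"fingers":0},{"dp":[2.4,0,6.6],"twist":0,"fingers":0}]' 40
```

```text
time_s: 49.32
tool_pos: [0.4513, 0.1952, 0.1251]
tool_rot: [-179.9, -0.2, -177.5]
force: [-0.2, 0.5, 1.2]
grip_width: 0.0003
grasp_force: 0.0
time_s: 49.82
tool_pos: [0.4292, 0.1946, 0.0602]
tool_rot: [-180.0, -0.0, -177.6]
force: [0.6, -0.3, -0.0]
grip_width: 0.0006
grasp_force: 0.0
```

```bash
python3 -m jog '[{"dp":[0.3,0,1],"twist":0,"fingers":0},{"dp":[0.4,0,1.6],"twist":0,"fingers":0},{"dp":[0.4,0,2.1],"twist":0,"fingers":0},{"dp":[0.4,0,2.4],"twist":0,"fingers":0},{"dp":[0.4,0,2.4],"twist":0,"fingers":0}]' 40
```

```text
time_s: 50.45
tool_pos: [0.4252, 0.1947, 0.0381]
tool_rot: [180.0, -0.0, -177.6]
force: [-3.4, -2.8, 13.7]
grip_width: 0.0003
grasp_force: 7.0
```

```bash
python3 -m jog '[{"dp":[0,0,0.3],"twist":0,"fingers":0},{"dp":[0,0,0.5],"twist":0,"fingers":0},{"dp":[0,0,0.5],"twist":0,"fingers":0}]' 40
python3 -m jog '[{"dp":[0,0,-2],"twist":0,"fingers":0},{"dp":[0,0,-7],"twist":0,"fingers":0},{"dp":[0,0,-13],"twist":0,"fingers":0},{"dp":[0,0,-19],"twist":0,"fingers":0},{"dp":[0,0,-25],"twist":0,"fingers":0},{"dp":[0,0,-25],"twist":0,"fingers":0},{"dp":[0,0,-25],"twist":0,"fingers":0}]' 40
python3 - <<'E'
from h import *
o=env.get_obs(); print(o['tool_pos'],o['force'])
for n in('scene','top'):
    c=cam(n); B=np.array([dpt(c,u,v) for v in range(120,320) for u in range(160,400)]); B=B[(B[:,1]>.05)&(B[:,1]<.10)&(B[:,2]>.05)&(B[:,2]<.16)]
    for x in (.44,.48,.52,.56,.6,.64): q=B[abs(B[:,0]-x)<.012]; print(n,x,len(q),np.median(q[:,2]).round(4) if len(q) else '')
c=cam('scene'); cv2.imwrite('pics/s9.png',cv2.resize(c['pixels'][120:300,160:400],None,fx=2.5,fy=2.5))
E
```

```text
time_s: 50.82
tool_pos: [0.4253, 0.1948, 0.0375]
tool_rot: [180.0, -0.1, -177.6]
force: [-17.0, -8.3, 47.8]
grip_width: 0.0004
grasp_force: 23.8
time_s: 51.7
tool_pos: [0.4248, 0.1945, 0.2807]
tool_rot: [-180.0, -0.1, -177.6]
force: [-0.5, -1.2, -0.2]
grip_width: 0.0004
grasp_force: 0.0
[0.42477198 0.19453611 0.2806515 ] [-0.48942985 -1.24511263 -0.22867454]
scene 0.44 106 0.0761
scene 0.48 103 0.078
scene 0.52 99 0.0778
scene 0.56 96 0.0778
scene 0.6 95 0.0775
scene 0.64 82 0.0769
top 0.44 133 0.0776
top 0.48 137 0.0796
top 0.52 135 0.0785
top 0.56 135 0.0789
top 0.6 129 0.0796
top 0.64 136 0.0782
```

View pics/s9.png

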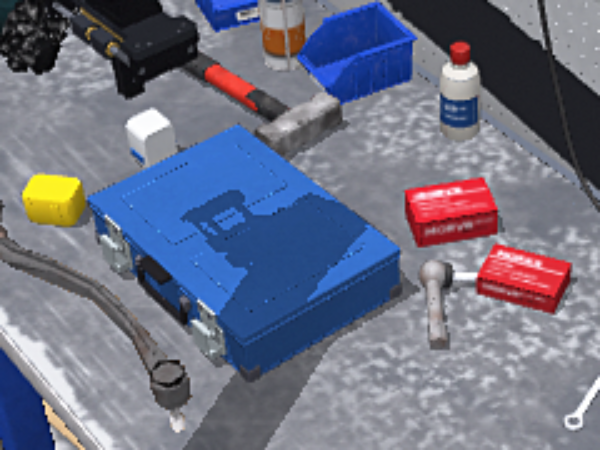

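The lid is shut and level (z≈0.077 along its length), the pack stands at (152,137) beside the case, and the cartons are in place. I hand the job in.

```bash
python3 -c "
from cell import env
print(env.sign_off())"
```

```text
the job is handed in; nothing more can be done
None
```

The case is packed and handed in: screwdriver, torch and marker in their lanes (no ratchet was on the bench), white pack on the bench beside the case, bar held down, lid shut by the camera check; sign-off returned no verdict.

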